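# Load and close the detector's filter barrel

## Robot

A 7-joint arm with a two-finger parallel gripper is mounted at the origin on the work surface. World frame = base frame: x ahead of the robot, y to its left, z up, the work surface at z = 0. Lengths are in m, angles in rad, forces in N, time in s.
With the tool pointing down it reaches from about 0.425 to 0.875 m from the base axis. Payload 4.7 kg.
Tool frame: the origin (TCP) lies at the very end of the fingers, on their centre line; the grasp point (between the pads) lies 19 mm behind it (manip.grasp_offset is the z of the grasp point in the tool frame, in m); z points along the fingers, y is the line along which they close (so a half turn about z gives the same grasp; the last joint's range is limited). The gripper opens to 87 mm and grips with 3 to 60 N. Pads are 19 mm wide; open, the fingers measure 117 mm over their backs; the gripper's body (75 mm by 190 mm) begins 51 mm behind the grasp point.
Start: joints at [-1.25, 0.321, -0.07, 1.45, 0.023, 1.371, -0.057], TCP at [0.196, 0.62, 0.186] pointing down, gripper open.
Joint ranges: [-2.86, 2.86], [-0.3, 2.09], [-1.38, 1.24], [0.06, 2.45], [-1.56, 4.7], [0.09, 2.05], [-2.69, 2.69]. Speed limits (rad/s): [2.57, 2.57, 3.14, 3.14, 3.14, 3.14, 3.14].

## Interface

Orientations are given as a rotation vector (axis times angle).
In Python, from plant import manip, vision gives the robot as it stands.
- The arm moves only by the shell command python3 -m inch 'ROWS' [FORCE]. ROWS is JSON, a list of rows, each an object of numbers: "dx", "dy", "dz": the shift along the tool's x, y, z in cm; "rx", "ry", "rz": the turn, a rotation vector about the tool's x, y, z in degrees; "gripper": the finger opening in cm, from 0 to 8.7. In form: [{"dx": .., "dy": .., "dz": .., "rx": .., "ry": .., "rz": .., "gripper": ..}, ...]. A call has 1 to 12 rows; each row is the pose to reach, as a shift and turn from the pose commanded when the call began, along the tool's axes at that moment; what a row does not reach only later rows make up. A row lasts 1/12 s, in which the tool goes at most 41.7 mm and 7.16 degrees, less where a joint would pass 70% of its speed; a pose out of reach is approached as far as the arm can. A call with a gripper value outside its range is refused whole. The fingers move at their own pace and stop on an object; FORCE is the grip in N (left out, the last holds). Time passes only in rows, so rows that repeat a pose let the fingers close. It gives the time, the measured TCP pose, the force, the opening and the grip force at its end, in the units of the state.
- manip.read_state(): the state, without advancing time (a new reading comes with each control period).
- vision.snapshot(name): name is "scene" or "top"; returns (picture, depth): 400x640x3 uint8, red, green, blue; 400x640 float32, m along the optical axis (not along the pixel's ray), 0 where there is no reading.
- vision.get_calibration(name): a dict with "fx", "fy", "cx", "cy" (pixels), "rvec" (rotation vector, rad) and "tvec" (3), from world to camera coordinates, as OpenCV has them. Camera axes: x right, y down, z forward; pixel columns grow to the right and rows downward; lengths in m; the calibration is good to about 2 mm. A picture is of the moment at which its call begins. get_calibration takes no time and is no camera call.
- manip.finish_job(): hands the job in; it is judged then, once.
The state is a dict: "time": time; "q": joint angles; "dq": joint speeds; "joint_efforts": joint torques, N m; "tool_pos": TCP position; "eef_rot": TCP orientation; "wrist_force": force on the tool from outside, world axes, zero at the start; "torque": the same for the moment, N m; "finger_gap": opening from 0.0 (shut) to 1.0 (fully open); "grasp_force": force on a finger pad.
Only numpy, scipy, OpenCV 4.12 (cv2) and the standard library are available. Lean on these libraries where they do the work, as an engineer would, in place of code of your own. Each camera call takes 0.05 s, during which the arm holds its last target. There are 200 camera calls.

## Task

Drop the filter cell, glass collar up, into the open detector barrel, then the spacer tube around its collar, then lower the retaining ring level on top, hexagon up, with its two lugs in the barrel's two notches, and let go of it there. Then take the ring again by its hexagon and screw it clockwise (seen from above), regripping as needed, until it stops and clamps the stack; leave it closed, and leave the jar, the bottle and the screwdriver where they stand.

Things in the scene. Friction and masses are not known exactly. Their poses are not given: they have to be found in the camera images.
- barrel: Fixed upright aluminium barrel on a grey 110 x 110 x 10 mm base plate with bolt heads. Origin on the bore's axis at bench level, z up. Outside diameter 68, bore 47, rim 56 up with a 3 mm 45-degree lead-in. The wall above 39 has two opposite J-shaped slots for the ring's lugs, alike by a half turn; below them the bore has a second lead-in. With the ring screwed home its lug line lies along the barrel's x axis.
- rim (a point): Centre of the barrel's mouth, on the bore axis, level with the rim (56 above the bench).
- notch (a point): Middle of one of the two notches in the rim, 28 from the axis; the other is opposite. Notches are 14 wide where narrowest and open upward. Seen from above they lie 129 degrees (2.25 rad) counter-clockwise of the barrel's x axis: so the ring turns 129 degrees clockwise from notch to stop.
- slot_end (a point): Middle of where that lug ends, at the stop, 26 from the axis on the barrel's x axis. From the notch the slot runs clockwise under a sloping roof that forces the lug down (underside 51.5 above the bench beside the notch, falling to 46 over 100 degrees, then level for 20 degrees up to the stop).
- seat (a joint): Spring seat in the bottom of the bore, top 20 above the bench when empty: how far it is pressed down, m (0 to 0.005). Stiffness 3 N per mm. About 0.0005 to 0.001 under the weight of the stack, about 0.003 with the ring screwed home.
- filter: Filter cell: steel disc 44 diameter, 6 thick, with a round collar 26 diameter rising 13 above it (19 tall in all), a glass window in the collar's top. About 70 g. Origin at the centre of the underside, z up through the collar. Starts lying on its disc, collar up. Goes in first, onto the seat.
- spacer: Plain aluminium tube: 43 outside, 34 inside, 18 tall, about 50 g. Origin at the centre of its underside, z along the axis; both ends alike. Starts standing on end. Goes in second, round the filter's collar, resting on the filter's disc.
- ring: Steel retaining ring 33 tall, hole 24, about 110 g; starts foot down. Lower 12 mm round, 44 diameter. Two opposite lugs at its foot point along +x and -x: 10 wide, 5 tall, 58 over both. Origin at the centre of the underside, z up. Its underside is about 43.5 above the bench when laid in the notches on filter and spacer, about 41 screwed home (it sinks 2 to 3 mm while it turns).
- hex (a point): Centre of the ring's hexagon, on the axis 22.5 above its underside. The hexagon is 36 across flats and fills the upper 21 of the ring's height; its flats face 30, 90, 150, 210, 270 and 330 degrees from the ring's x axis.
- jar: Bystander: amber glass jar, 48 diameter, 55 tall; origin under its centre.
- flask: Bystander: white plastic bottle, 44 diameter, 110 tall; origin under its centre.
- driver: Bystander: screwdriver 160 long lying on the bench; origin under its middle, x along it.
There are look-alikes about, which are no part of the job. Leave any black, pink or turquoise look-alike of the ring alone.

How it is judged:
On the way, in this order (a step that is already met when the one before it is completed fails the run):
1. the filter cell lies flat on the seat in the barrel (z of filter in the frame of barrel between 0.0155 and 0.022 m and horizontal distance between filter and barrel below 0.004 m and angle between filter's own z axis and vertical below 0.12 rad), for 0.2 s.
2. the spacer stands on the filter's disc, round its collar, in the barrel (all of step 1 and z of spacer in the frame of barrel between 0.0215 and 0.028 m and horizontal distance between spacer and barrel below 0.004 m and angle between spacer's own z axis and vertical below 0.12 rad), for 0.2 s.
3. the ring lies level on the spacer with its lugs in the notches, let go, not yet screwed down (all of step 2 and z of ring in the frame of barrel between 0.039 and 0.047 m and horizontal distance between ring and barrel below 0.004 m and angle between ring's own z axis and vertical below 0.12 rad and contact force between the fingers and ring below 0.1 N), for 0.2 s.
4. the ring is screwed to its stop (value of joint seat above 0.002 m and angle between the x axis of ring and the x axis of barrel, either way round below 0.2 rad and contact force between ring and spacer above 2 N), for 0.1 s.
At the end, for the whole second after the job is handed in: Filter flat on the seat, spacer on it and ring on top, all within 4 mm of the barrel's axis and 0.12 rad of level, at rest; the ring's lug line is within 0.2 rad of the barrel's x axis (at the stop), the seat is pressed down more than 2 mm and the ring presses on the spacer with more than 2 N (all of step 2 and all of step 4 and z of ring in the frame of barrel between 0.038 and 0.0435 m and horizontal distance between ring and barrel below 0.004 m and angle between ring's own z axis and vertical below 0.12 rad and linear speed of each of filter, spacer, ring below 0.02 m/s); the robot touches nothing.
It fails at once if the jar is shoved more than 30 mm (distance of jar from where it was at the start of the episode above 0.03 m).
It fails at once if the bottle is shoved more than 30 mm (distance of flask from where it was at the start of the episode above 0.03 m).
It fails at once if the screwdriver is shoved more than 30 mm (distance of driver from where it was at the start of the episode above 0.03 m).
It also fails if it takes over 72 s, if anything falls off the work surface, if the arm or the gripper's body presses on something with over 40 N, if the wrist force passes 120 N, or if a joint passes its speed limit or range.

## Working session

There is one attempt and no reset: what is moved stays moved. The work goes in short steps, Python scripts to look and compute and a shell command to move; the robot and the scene stay as the last step left them, time stands still between calls to the robot, and variables do not carry over. Pictures are saved under pics/ and viewed, at most 10 in all, crops included, and the job is handed in when it is done.

```bash
mkdir -p pics; ls; cat > h.py <<'E'
import numpy as np,cv2
from plant import manip,vision
from scipy.spatial.transform import Rotation as R
def cal(n):
    c=vision.get_calibration(n);K=np.array([[c['fx'],0,c['cx']],[0,c['fy'],c['cy']],[0,0,1.]])
    return K,R.from_rotvec(np.ravel(c['rvec'])).as_matrix(),np.ravel(c['tvec'])
def ray(n,u,v,z):
    K,r,t=cal(n);d=r.T@np.linalg.solve(K,[u,v,1.]);o=-r.T@t
    return o+d*(z-o[2])/d[2]
def cloud(n,dep):
    K,r,t=cal(n);v,u=np.indices(dep.shape);p=np.stack([(u-K[0,2])/K[0,0]*dep,(v-K[1,2])/K[1,1]*dep,dep],-1)
    return (p-t)@r
def proj(n,p):
    K,r,t=cal(n);q=K@(r@np.asarray(p,float)+t);return q[:2]/q[2]
def snap(n,f=None):
    a,d=vision.snapshot(n)
    if f: cv2.imwrite('pics/'+f,a[:,:,::-1]); np.savez('pics/'+f[:-4],a=a,d=d)
    return a,d
E
python3 - <<'E'
from h import *
for n in('scene','top'):
    snap(n,n+'0.png');K,r,t=cal(n);print(n,K[0,0],K[1,1],K[:2,2],-r.T@t,r[2])
s=manip.read_state();print(s, manip.grasp_offset)
E
```

```text
pics
scene 370.88629220624716 370.88629220624716 [321.02010237 198.94664628] [ 1.01122667 -0.29801688  0.78407458] [-0.47532868  0.34531413 -0.80920999]
top 376.4684497588723 376.4684497588723 [325.24736784 199.64973551] [ 0.5301754  -0.00758429  0.8649518 ] [ 0.09408103 -0.00820282 -0.99553075]
{'time': 0.1, 'q': array([-1.24990341,  0.32173507, -0.07006751,  1.45154317,  0.02256799,
        1.37079301, -0.05689885]), 'dq': array([ 0.00113537, -0.00175209, -0.00024723, -0.00472769,  0.00041702,
       -0.00072253,  0.00081829]), 'joint_efforts': array([-3.64313719e-04, -4.92569125e+01, -4.05968595e-01, -3.13402033e+01,
       -6.43422268e-02,  3.93728376e-02,  8.14434293e-05]), 'tool_pos': array([0.19618298, 0.61910878, 0.18478469]), 'eef_rot': array([-4.79982514e-01, -3.10451368e+00,  2.64110468e-03]), 'wrist_force': array([ 0.05266447, -0.45950178,  0.16091715]), 'torque': array([0.05442475, 0.00450397, 0.04847335]), 'grasp_force': 0.0, 'finger_gap': 0.9973975972940373} -0.0187
```

View pics/top0.png

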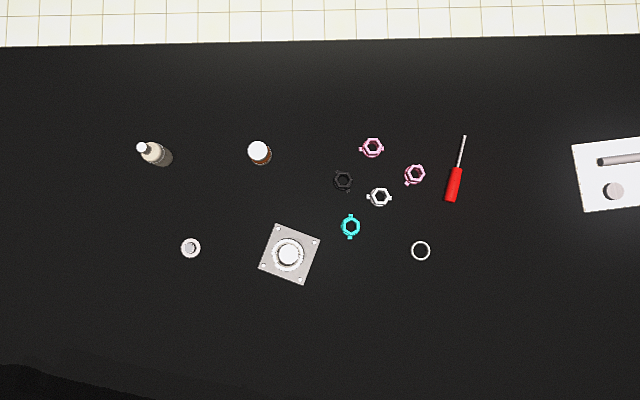

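View pics/scene0.png

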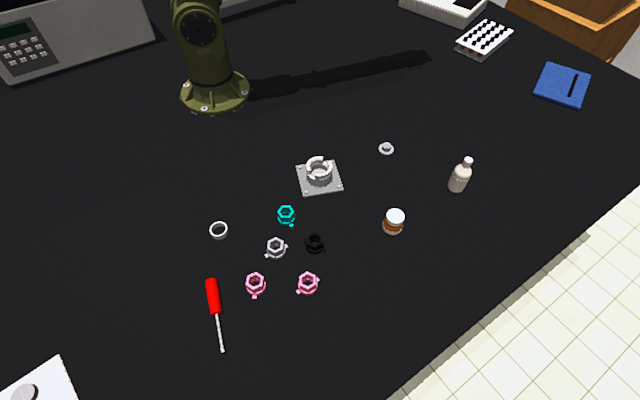

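Top view: the filter is at (190,248), the barrel at (288,254) and the spacer at (420,251). Ring candidates are steel (379,197), black (343,181), turquoise (350,226) and pink (372,147) and (414,174). The steel one is the ring. The jar is at (259,152), the bottle at (152,152) and the driver at (456,170). I'll check with crops and measure.

```bash
cat > m0.py <<'E'
from h import *
a=np.load('pics/top0.npz');b=np.load('pics/scene0.npz')
def crop(im,u,v,w=20,h=15):
    c=im[v-h:v+h,u-w:u+w,::-1]; return cv2.resize(c,(400,300),interpolation=cv2.INTER_CUBIC)
def big(im,u,v): return cv2.resize(im[v-33:v+33,u-44:u+44,::-1],(400,300),interpolation=cv2.INTER_CUBIC)
cv2.imwrite('pics/crop0.png',np.vstack([np.hstack([crop(a['a'],379,197),big(a['a'],288,254)]),np.hstack([crop(b['a'],276,247),big(b['a'],319,176)])]))
P=cloud('top',a['d'])
im=a['a'];hsv=cv2.cvtColor(im,cv2.COLOR_RGB2HSV)
m=((hsv[...,2]>75)&(hsv[...,1]<60)).astype(np.uint8)
n,l,st,c=cv2.connectedComponentsWithStats(m)
for i in range(1,n):
    if st[i,4]>40 and c[i,1]>60:
        z=P[l==i][:,2]; print(c[i].round(1),st[i],'ztop',np.percentile(z,[5,50,95]).round(4), 'xy',np.median(P[l==i],0).round(4))
E
python3 m0.py
```

```text
[461.2 149.8] [457 135  10  32  99] ztop [0.0015 0.0155 0.0185] xy [ 0.7183 -0.3305  0.0155]
[608.1 173.4] [ 571  136   69   77 4332] ztop [0.0035 0.0065 0.0237] xy [ 0.658  -0.6682  0.0065]
[373.6 145.8] [365 138  19  16 118] ztop [0.0071 0.0337 0.036 ] xy [ 0.7277 -0.1267  0.0337]
[257.2 150.4] [247 141  21  20 329] ztop [0.0428 0.0558 0.0582] xy [0.719  0.1319 0.0558]
[154.5 153.2] [136 142  37  25 621] ztop [0.0116 0.0717 0.1111] xy [0.7133 0.3476 0.0717]
[415.9 172.5] [407 164  19  17 111] ztop [0.0305 0.0333 0.0359] xy [ 0.6638 -0.218   0.0333]
[378.7 196.9] [366 188  26  19 254] ztop [0.0016 0.0306 0.0351] xy [ 0.6129 -0.1336  0.0306]
[288.6 253.9] [ 257  223   64   63 2419] ztop [0.0082 0.0118 0.0571] xy [0.4911 0.069  0.0118]
[190.  247.6] [180 238  21  20 310] ztop [0.0027 0.0079 0.0217] xy [0.5101 0.2909 0.0079]
[420.  250.2] [411 241  20  20 153] ztop [-0.      0.0178  0.0208] xy [ 0.4918 -0.2245  0.0178]
```

View pics/crop0.png

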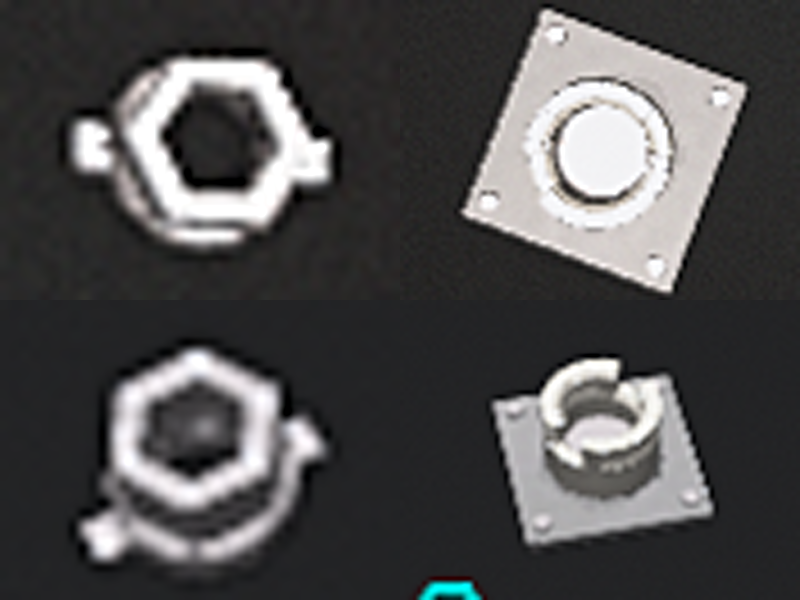

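```bash
cat > m1.py <<'E'
from h import *
a=np.load('pics/top0.npz');b=np.load('pics/scene0.npz')
Pt=cloud('top',a['d']);Ps=cloud('scene',b['d'])
def circ(p):
    A=np.c_[2*p[:,:2],np.ones(len(p))];s=np.linalg.lstsq(A,(p[:,:2]**2).sum(1),rcond=None)[0];return s[:2].round(4),np.sqrt(s[2]+s[0]**2+s[1]**2).round(4)
for nm,P in(('top',Pt),('scene',Ps)):
    def near(x,y,r,z0,z1):
        m=(np.hypot(P[...,0]-x,P[...,1]-y)<r)&(P[...,2]>z0)&(P[...,2]<z1);return P[m]
    for k,x,y,r,z0,z1 in(('rim',.488,.07,.05,.05,.062),('filtcollar',.508,.291,.03,.014,.03),('filtdisc',.508,.291,.03,.004,.03),('spacer',.492,-.224,.03,.012,.03),('hex',.613,-.134,.026,.027,.04),('jar',.72,.13,.04,.04,.07),('flask',.71,.35,.06,.02,.12)):
        p=near(x,y,r,z0,z1);
        if len(p)>5:
            mm=(p[:,:2].min(0)+p[:,:2].max(0))/2;print(nm,k,len(p),'bbox c',mm.round(4),'size',np.ptp(p[:,:2],axis=0).round(4),'fit',circ(p),p[:,2].max().round(3))
c=ray('top',379.5,197.15,.005);e=ray('top',368.2,196.5,.005)-ray('top',390.8,197.8,.005)
print('ring',c,'lug',np.degrees(np.arctan2(e[1],e[0])),np.linalg.norm(e))
n1=ray('scene',327.8,158.4,.052);n2=ray('scene',310.2,176.4,.052);e=n1-n2
print('notch',n1,n2,np.linalg.norm(e),np.degrees(np.arctan2(e[1],e[0])))
# plate corners
im=a['a'];hsv=cv2.cvtColor(im,cv2.COLOR_RGB2HSV)
m=((hsv[...,2]>75)&(hsv[...,1]<60)).astype(np.uint8);n,l,st,c=cv2.connectedComponentsWithStats(m)
for pt,z in(((288,235),.010),((190,240),.006),((412,251),.018),((380,189),.033)):
    i=l[pt[1],pt[0]]
    if i==0: 
        print('bg',pt);continue
    cn=max(cv2.findContours((l==i).astype(np.uint8),0,2)[0],key=cv2.contourArea)[:,0]
    w=np.array([ray('top',u,v,z) for u,v in cn])[:,:2].astype(np.float32);print(pt,cv2.minAreaRect(w),cv2.minEnclosingCircle(w))
E
python3 m1.py
```

```text
top rim 348 bbox c [0.4915 0.0689] size [0.0658 0.066 ] fit (array([0.4915, 0.0695]), np.float64(0.0292)) 0.06
top filtcollar 113 bbox c [0.5104 0.2925] size [0.0245 0.0261] fit (array([0.5104, 0.2917]), np.float64(0.0093)) 0.025
top filtdisc 301 bbox c [0.5101 0.2918] size [0.0427 0.0451] fit (array([0.5104, 0.2918]), np.float64(0.0154)) 0.025
top spacer 125 bbox c [ 0.4922 -0.2236] size [0.0402 0.0409] fit (array([ 0.4923, -0.2238]), np.float64(0.0192)) 0.022
top hex 139 bbox c [ 0.6151 -0.1374] size [0.034  0.0381] fit (array([ 0.6149, -0.1372]), np.float64(0.016)) 0.037
top jar 319 bbox c [0.7187 0.131 ] size [0.0419 0.042 ] fit (array([0.7184, 0.1306]), np.float64(0.0156)) 0.06
top flask 577 bbox c [0.7186 0.3556] size [0.0442 0.0416] fit (array([0.7161, 0.3518]), np.float64(0.0146)) 0.114
scene rim 218 bbox c [0.493  0.0704] size [0.0684 0.067 ] fit (array([0.4944, 0.0697]), np.float64(0.0298)) 0.06
scene filtcollar 61 bbox c [0.5118 0.2925] size [0.0273 0.0265] fit (array([0.5127, 0.2925]), np.float64(0.0099)) 0.023
scene filtdisc 154 bbox c [0.5129 0.2948] size [0.0438 0.0479
[... 760 characters left out ...]
0.07077101618051529), (0.11087652295827866, 0.1103530153632164), 67.8527603149414) ((0.4910286068916321, 0.07055580615997314), 0.07678628712892532)
(190, 240) ((0.5106557011604309, 0.2929817736148834), (0.04369940236210823, 0.04380568116903305), 44.52323532104492) ((0.5100699663162231, 0.29355260729789734), 0.02301361970603466)
(412, 251) ((0.4910758435726166, -0.22450439631938934), (0.04271402209997177, 0.04211116209626198), 88.57658386230469) ((0.4918047785758972, -0.22367580235004425), 0.022306257858872414)
(380, 189) ((0.6121988296508789, -0.13288305699825287), (0.04252779856324196, 0.048182085156440735), 34.10447311401367) ((0.6130032539367676, -0.1329716444015503), 0.02839616872370243)
```

```bash
cat > go.py <<'E'
import sys
from h import *
# x y z(mm) closing angle(deg) -> shift/turn in tool axes
x,y,z,c=[float(v) for v in sys.argv[1:5]]
s=manip.read_state();Rc=R.from_rotvec(s['eef_rot']);cur=Rc.as_matrix()
cy=np.radians(c); yv=np.array([np.cos(cy),np.sin(cy),0])
if yv@cur[:,1]<0 and len(sys.argv)<6: yv=-yv
Rt=np.c_[np.cross(yv,[0,0,-1]),yv,[0,0,-1]]
d=cur.T@(np.array([x,y,z])/1000-s['tool_pos'])*100
w=np.degrees((Rc.inv()*R.from_matrix(Rt)).as_rotvec())
print('t',round(s['time'],2),'pos',(s['tool_pos']*1000).round(1),'close',np.degrees(np.arctan2(cur[1,1],cur[0,1])).round(1),'q',s['q'].round(2),'F',s['wrist_force'].round(1),'gap mm',round(s['finger_gap']*87,1),'gf',s['grasp_force'])
print('d cm',d.round(2),'r deg',w.round(1))
E
python3 go.py 511 292 90 72
```

```text
t 0.1 pos [196.2 619.1 184.8] close 72.4 q [-1.25  0.32 -0.07  1.45  0.02  1.37 -0.06] F [ 0.1 -0.5  0.2] gap mm 86.8 gf 0.0
d cm [-39.89 -21.66   9.52] r deg [-0.1  0.   0.4]
```

```bash
python3 -m inch '[{"dx":-4,"dy":-2.2,"dz":0,"gripper":4.5},{"dx":-8,"dy":-4.3,"dz":1,"gripper":4.5},{"dx":-12,"dy":-6.5,"dz":2,"gripper":4.5},{"dx":-16,"dy":-8.7,"dz":3,"gripper":4.5},{"dx":-20,"dy":-10.9,"dz":4,"gripper":4.5},{"dx":-24,"dy":-13,"dz":5,"gripper":4.5},{"dx":-28,"dy":-15.2,"dz":6,"gripper":4.5},{"dx":-32,"dy":-17.4,"dz":7,"gripper":4.5},{"dx":-36,"dy":-19.6,"dz":8,"gripper":4.5},{"dx":-39.9,"dy":-21.7,"dz":9,"gripper":4.5},{"dx":-39.9,"dy":-21.7,"dz":9.5,"gripper":4.5},{"dx":-39.9,"dy":-21.7,"dz":9.5,"gripper":4.5}]' 20; python3 go.py 511 292 30 72
python3 - <<'E'
from h import *
a,d=snap('top','t1.png');b,_=snap('scene','s1.png')
u,v=proj('top',[.511,.292,.02]).astype(int);u2,v2=proj('scene',[.511,.292,.05]).astype(int)
f=lambda i,u,v:cv2.resize(i[v-35:v+35,u-35:u+35,::-1],(400,400),interpolation=cv2.INTER_CUBIC)
cv2.imwrite('pics/c1.png',np.hstack([f(a,u,v),f(b,u2,v2)]))
E
```

```text
t 0.1 pos [196.2 619.1 184.8] close 72.4 q [-1.25  0.32 -0.07  1.45  0.02  1.37 -0.06] F [ 0.1 -0.5  0.2] gap mm 86.8 gf 0.0
d cm [-39.89 -21.65  15.52] r deg [-0.1  0.   0.4]invalid input at $[0]: expected keys dx, dy, dz, rx, ry, rz, gripper
```

View pics/c1.png

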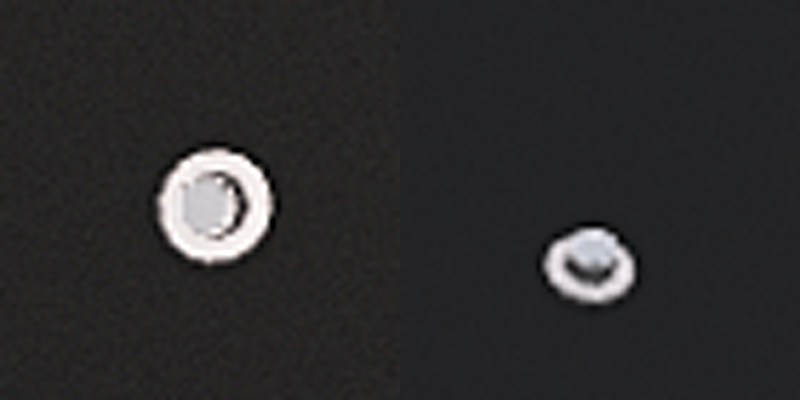

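The arm did not move, because every row needs all the keys. The crop does confirm the filter standing collar up.

```bash
python3 -m inch '[{"dx":-4,"dy":-2.2,"dz":0,"rx":0,"ry":0,"rz":0,"gripper":4.5},{"dx":-8,"dy":-4.3,"dz":1,"rx":0,"ry":0,"rz":0,"gripper":4.5},{"dx":-12,"dy":-6.5,"dz":2,"rx":0,"ry":0,"rz":0,"gripper":4.5},{"dx":-16,"dy":-8.7,"dz":3,"rx":0,"ry":0,"rz":0,"gripper":4.5},{"dx":-20,"dy":-10.9,"dz":4,"rx":0,"ry":0,"rz":0,"gripper":4.5},{"dx":-24,"dy":-13,"dz":5,"rx":0,"ry":0,"rz":0,"gripper":4.5},{"dx":-28,"dy":-15.2,"dz":6,"rx":0,"ry":0,"rz":0,"gripper":4.5},{"dx":-32,"dy":-17.4,"dz":7,"rx":0,"ry":0,"rz":0,"gripper":4.5},{"dx":-36,"dy":-19.6,"dz":8,"rx":0,"ry":0,"rz":0,"gripper":4.5},{"dx":-39.9,"dy":-21.7,"dz":9,"rx":0,"ry":0,"rz":0,"gripper":4.5},{"dx":-39.9,"dy":-21.7,"dz":9.5,"rx":0,"ry":0,"rz":0,"gripper":4.5},{"dx":-39.9,"dy":-21.7,"dz":9.5,"rx":0,"ry":0,"rz":0,"gripper":4.5}]' 20; python3 go.py 511 292 30 72
python3 - <<'E'
from h import *
a,d=snap('top','t2.png');b,_=snap('scene','s2.png')
u,v=proj('top',[.511,.292,.02]).astype(int);u2,v2=proj('scene',[.511,.292,.05]).astype(int)
f=lambda i,u,v:cv2.resize(i[v-35:v+35,u-35:u+35,::-1],(400,400),interpolation=cv2.INTER_CUBIC)
cv2.imwrite('pics/c2.png',np.hstack([f(a,u,v),f(b,u2,v2)]))
E
```

```text
time: 1.2
tool_pos: [0.5158, 0.283, 0.0888]
eef_rot: [0.496, 3.1, -0.009]
wrist_force: [-0.6, -1.8, 0.3]
finger_gap: 0.519
grasp_force: 0.0
t 1.2 pos [515.8 283.   88.8] close 71.8 q [-0.73  0.26  0.2   1.74 -0.05  1.16  0.75] F [-0.6 -1.8  0.3] gap mm 45.1 gf 0.0
d cm [0.76 0.74 5.87] r deg [-0.3  0.2 -0.2]
```

View pics/c2.png

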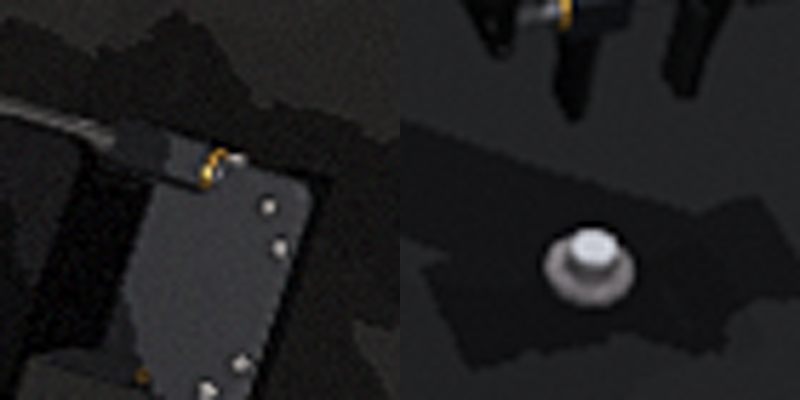

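The gripper hangs above the filter in the scene camera and hides it in the top view.

```bash
python3 go.py 511 292 30 72
```

```text
t 1.3 pos [512.4 288.7  89.6] close 72.1 q [-0.73  0.26  0.2   1.74 -0.05  1.16  0.74] F [ 0.3  0.2 -0.2] gap mm 45.3 gf 0.0
d cm [0.23 0.28 5.96] r deg [-0.1 -0.   0.1]
```

```bash
python3 -m inch '[{"dx":0,"dy":0,"dz":2,"rx":0,"ry":0,"rz":0,"gripper":4.5},{"dx":0,"dy":0,"dz":4,"rx":0,"ry":0,"rz":0,"gripper":4.5},{"dx":0,"dy":0,"dz":5.5,"rx":0,"ry":0,"rz":0,"gripper":4.5},{"dx":0,"dy":0,"dz":6,"rx":0,"ry":0,"rz":0,"gripper":4.5},{"dx":0,"dy":0,"dz":6,"rx":0,"ry":0,"rz":0,"gripper":4.5}]' 20 >/dev/null; python3 go.py 511.5 292 7.5 72
```

```text
t 1.72 pos [509.  293.6  29.6] close 72.6 q [-0.73  0.32  0.19  1.79 -0.07  1.04  0.75] F [-0.2  0.4 -0. ] gap mm 44.9 gf 0.0
d cm [-0.29 -0.07  2.21] r deg [-0.1 -0.1  0.6]
```

```bash
python3 -m inch '[{"dx":-0.2,"dy":0,"dz":1,"rx":0,"ry":0,"rz":0,"gripper":4.5},{"dx":-0.2,"dy":0,"dz":2,"rx":0,"ry":0,"rz":0,"gripper":4.5},{"dx":-0.2,"dy":0,"dz":2.2,"rx":0,"ry":0,"rz":0,"gripper":4.5},{"dx":-0.2,"dy":0,"dz":2.2,"rx":0,"ry":0,"rz":0,"gripper":4.5},{"dx":-0.2,"dy":0,"dz":2.2,"rx":0,"ry":0,"rz":0,"gripper":4.5}]' 20 >/dev/null; python3 go.py 511.5 292 7.5 72
```

```text
t 2.13 pos [513.1 291.8   8.9] close 72.4 q [-0.72  0.34  0.19  1.8  -0.08  1.    0.76] F [ 0.8  0.7 -0.2] gap mm 44.7 gf 0.0
d cm [ 0.16 -0.03  0.14] r deg [0.  0.  0.4]
```

Close.

```bash
python3 -m inch '[{"dx":0.1,"dy":0,"dz":0.1,"rx":0,"ry":0,"rz":0,"gripper":4.5},{"dx":0.1,"dy":0,"dz":0.1,"rx":0,"ry":0,"rz":0,"gripper":1.5},{"dx":0.1,"dy":0,"dz":0.1,"rx":0,"ry":0,"rz":0,"gripper":1.5},{"dx":0.1,"dy":0,"dz":0.1,"rx":0,"ry":0,"rz":0,"gripper":1.5},{"dx":0.1,"dy":0,"dz":0.1,"rx":0,"ry":0,"rz":0,"gripper":1.5},{"dx":0.1,"dy":0,"dz":0.1,"rx":0,"ry":0,"rz":0,"gripper":1.5},{"dx":0.1,"dy":0,"dz":0.1,"rx":0,"ry":0,"rz":0,"gripper":1.5},{"dx":0.1,"dy":0,"dz":0.1,"rx":0,"ry":0,"rz":0,"gripper":1.5}]' 20 >/dev/null; python3 go.py 492 70 100 72
```

```text
t 2.8 pos [512.2 292.    7.8] close 72.4 q [-0.72  0.34  0.19  1.8  -0.08  1.    0.76] F [0.2 0.1 0. ] gap mm 15.8 gf 0.0
d cm [ -4.78 -21.77  -9.22] r deg [0.  0.  0.4]
```

The fingers closed to 15.8 mm with no contact, so I'll look.

```bash
python3 - <<'E'
from h import *
b,_=snap('scene','s3.png');a,d=snap('top','t3.png')
u2,v2=proj('scene',[.511,.292,.02]).astype(int);u,v=proj('top',[.511,.292,.02]).astype(int)
f=lambda i,u,v:cv2.resize(i[v-30:v+30,u-30:u+30,::-1],(400,400),interpolation=cv2.INTER_CUBIC)
cv2.imwrite('pics/c3.png',np.hstack([f(a,u,v),f(b,u2,v2)]))
s=manip.read_state();print(u,v,u2,v2,s['finger_gap'],s['grasp_force'],proj('scene',s['tool_pos']))
E
```

```text
188 247 386 144 0.1769519295162721 0.0 [386.04904274 147.96170364]
```

View pics/c3.png

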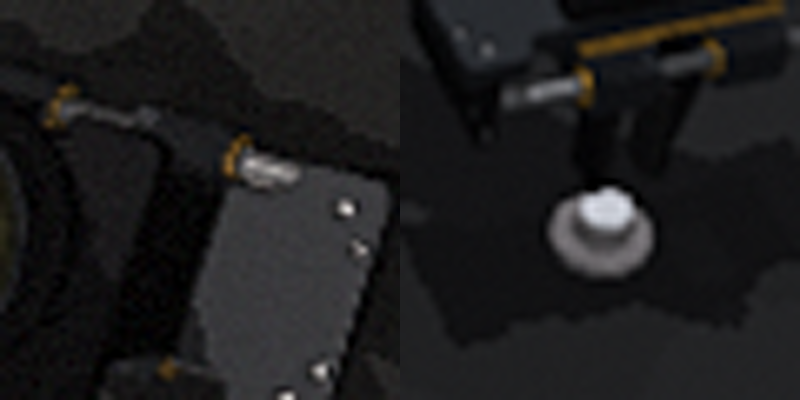

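The fingertips in the scene crop, about (600–650,175), lie behind or above the filter at (603,235). I'll use depth to tell which.

```bash
python3 - <<'E'
from h import *
for nm in('s3','s2'):
    z=np.load(f'pics/{nm}.npz');P=cloud('scene',z['d'])
    m=(np.hypot(P[...,0]-.511,P[...,1]-.292)<.07)&(P[...,2]>.006)&(P[...,2]<.16)
    m&=z['a'].max(-1)<75
    p=P[m]
    for lo in np.arange(.006,.15,.012):
        q=p[(p[:,2]>=lo)&(p[:,2]<lo+.012)]
        if len(q)>3: print(nm,round(lo,3),len(q),q[:,:2].mean(0).round(3),q[:,:2].min(0).round(3),q[:,:2].max(0).round(3))
E
python3 go.py 511 292 90 72
```

```text
s3 0.006 22 [0.518 0.289] [0.505 0.279] [0.532 0.314]
s3 0.042 23 [0.517 0.289] [0.499 0.273] [0.528 0.304]
s3 0.054 49 [0.516 0.289] [0.498 0.272] [0.529 0.306]
s3 0.066 40 [0.519 0.291] [0.502 0.271] [0.529 0.306]
s3 0.078 34 [0.52  0.288] [0.5  0.27] [0.53  0.311]
s3 0.09 25 [0.525 0.301] [0.51  0.268] [0.531 0.311]
s3 0.102 11 [0.515 0.301] [0.497 0.259] [0.53  0.309]
s3 0.114 48 [0.54  0.279] [0.502 0.242] [0.56  0.319]
s3 0.126 149 [0.54  0.284] [0.502 0.226] [0.562 0.358]
s3 0.138 132 [0.54  0.287] [0.519 0.235] [0.56  0.358]
s2 0.006 20 [0.517 0.288] [0.491 0.279] [0.525 0.315]
s2 0.126 43 [0.52  0.286] [0.496 0.253] [0.535 0.312]
s2 0.138 51 [0.519 0.283] [0.496 0.252] [0.536 0.312]
t 2.9 pos [512.2 292.    7.8] close 72.4 q [-0.72  0.34  0.19  1.8  -0.08  1.    0.76] F [ 0.1 -0.9  0.3] gap mm 15.4 gf 0.0
d cm [ 0.11 -0.03 -8.22] r deg [0.  0.  0.4]
```

```bash
python3 - <<'E'
from h import *
z=np.load('pics/s3.npz');P=cloud('scene',z['d'])
m=(np.hypot(P[...,0]-.511,P[...,1]-.292)<.035)&(z['a'].max(-1)<75)
p=P[m];print(np.sort(p[:,2])[::6].round(3)[:40])
print(np.histogram(p[:,2],np.arange(0,.06,.004)))
s=manip.read_state()
for dz in(.03,.034,.038): print(proj('scene',s['tool_pos']+[0,0,dz]))
E
```

```text
[-0.003 -0.001 -0.001 -0.     0.     0.     0.     0.001  0.001  0.001
  0.001  0.001  0.001  0.001  0.002  0.002  0.002  0.002  0.002  0.002
  0.002  0.002  0.003  0.003  0.003  0.003  0.003  0.004  0.004  0.004
  0.008  0.011  0.015  0.02   0.047  0.049  0.051  0.053  0.055  0.056]
(array([146,  11,   8,   7,   4,   1,   0,   0,   0,   0,   1,   5,  16,
        12]), array([0.   , 0.004, 0.008, 0.012, 0.016, 0.02 , 0.024, 0.028, 0.032,
       0.036, 0.04 , 0.044, 0.048, 0.052, 0.056]))
[387.70452956 140.52231485]
[387.93109152 139.50419591]
[388.15906595 138.47972961]
```

```bash
python3 -m inch '[{"dx":0,"dy":0,"dz":-1,"rx":0,"ry":0,"rz":0,"gripper":4.5},{"dx":0,"dy":0,"dz":-1,"rx":0,"ry":0,"rz":0,"gripper":4.5},{"dx":0,"dy":0,"dz":0,"rx":0,"ry":0,"rz":0,"gripper":4.5},{"dx":0,"dy":0,"dz":1,"rx":0,"ry":0,"rz":0,"gripper":4.5},{"dx":0,"dy":0,"dz":2,"rx":0,"ry":0,"rz":0,"gripper":4.5},{"dx":0,"dy":0,"dz":2,"rx":0,"ry":0,"rz":0,"gripper":4.5},{"dx":0,"dy":0,"dz":2,"rx":0,"ry":0,"rz":0,"gripper":4.5}]' 20;  python3 - <<'E'
from h import *
b,d=snap('scene','s4.png');P=cloud('scene',d)
m=(np.hypot(P[...,0]-.511,P[...,1]-.292)<.06)&(b.max(-1)<75)
p=P[m];print(np.histogram(p[:,2],np.arange(-.004,.06,.004)))
E
```

```text
time: 3.48
tool_pos: [0.5109, 0.2912, -0.0139]
eef_rot: [-0.48, -3.102, 0.003]
wrist_force: [-0.0, 0.1, 0.3]
finger_gap: 0.507
grasp_force: 0.0
(array([115, 566,  39,   9,   7,   3,   3,  14,  13,  15,  12,  15,  12,
        13,  10]), array([-0.004,  0.   ,  0.004,  0.008,  0.012,  0.016,  0.02 ,  0.024,
        0.028,  0.032,  0.036,  0.04 ,  0.044,  0.048,  0.052,  0.056]))
```

The reported z runs about 36 mm below the tips, so I'll descend with force checks.

```bash
python3 -m inch '[{"dx":0,"dy":0,"dz":0.5,"rx":0,"ry":0,"rz":0,"gripper":4.5},{"dx":0,"dy":0,"dz":1,"rx":0,"ry":0,"rz":0,"gripper":4.5},{"dx":0,"dy":0,"dz":1.2,"rx":0,"ry":0,"rz":0,"gripper":4.5},{"dx":0,"dy":0,"dz":1.2,"rx":0,"ry":0,"rz":0,"gripper":4.5},{"dx":0,"dy":0,"dz":1.2,"rx":0,"ry":0,"rz":0,"gripper":4.5}]' 20;  python3 - <<'E'
from h import *
b,d=snap('scene','s5.png');P=cloud('scene',d)
m=(np.hypot(P[...,0]-.511,P[...,1]-.292)<.06)&(b.max(-1)<75)
p=P[m];print(np.histogram(p[:,2],np.arange(-.004,.04,.004)))
u2,v2=proj('scene',[.511,.292,.02]).astype(int)
cv2.imwrite('pics/c5.png',cv2.resize(b[v2-30:v2+30,u2-30:u2+30,::-1],(480,480),interpolation=cv2.INTER_CUBIC))
E
python3 go.py 511 292 -28 72
```

```text
time: 3.95
tool_pos: [0.512, 0.2919, -0.0244]
eef_rot: [-0.48, -3.105, 0.0]
wrist_force: [0.2, 0.2, -0.5]
finger_gap: 0.515
grasp_force: 0.0
(array([ 91, 527,  25,  10,  15,  13,  17,  16,  14,   9]), array([-0.004,  0.   ,  0.004,  0.008,  0.012,  0.016,  0.02 ,  0.024,
        0.028,  0.032,  0.036]))
t 4.0 pos [512.2 292.1 -24.1] close 72.4 q [-0.72  0.38  0.18  1.82 -0.08  0.94  0.77] F [ 0.8 -0.3  1.5] gap mm 44.8 gf 0.0
d cm [ 0.12 -0.04  0.39] r deg [0.  0.  0.4]
```

View pics/c5.png

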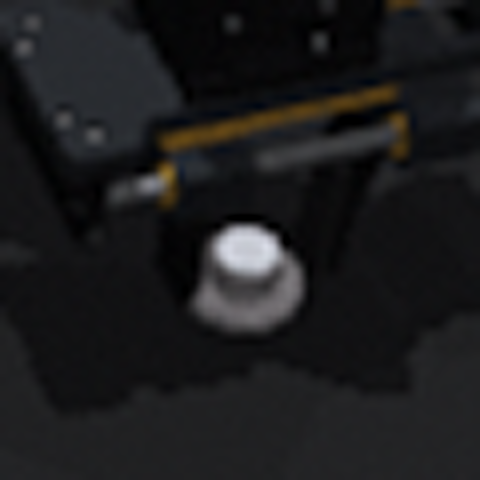

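The fingers straddle the collar with the tips about 11 mm up. I'll lower 3 mm and close.

```bash
python3 -m inch '[{"dx":0,"dy":0,"dz":0.3,"rx":0,"ry":0,"rz":0,"gripper":4.5},{"dx":0,"dy":0,"dz":0.3,"rx":0,"ry":0,"rz":0,"gripper":3.5},{"dx":0,"dy":0,"dz":0.3,"rx":0,"ry":0,"rz":0,"gripper":1.5},{"dx":0,"dy":0,"dz":0.3,"rx":0,"ry":0,"rz":0,"gripper":1.5},{"dx":0,"dy":0,"dz":0.3,"rx":0,"ry":0,"rz":0,"gripper":1.5},{"dx":0,"dy":0,"dz":0.3,"rx":0,"ry":0,"rz":0,"gripper":1.5},{"dx":0,"dy":0,"dz":0.3,"rx":0,"ry":0,"rz":0,"gripper":1.5}]' 20; python3 go.py 491.5 70 60 72
```

```text
time: 4.58
tool_pos: [0.5122, 0.2921, -0.0271]
eef_rot: [0.48, 3.104, 0.0]
wrist_force: [-0.1, -0.1, 0.2]
finger_gap: 0.288
grasp_force: 20.0
t 4.58 pos [512.2 292.1 -27.1] close 72.4 q [-0.72  0.39  0.18  1.83 -0.09  0.93  0.77] F [-0.1 -0.1  0.2] gap mm 25.1 gf 19.999962151050568
d cm [ -4.73 -21.79  -8.72] r deg [0.  0.  0.4]
```

```bash
python3 -m inch '[{"dx":0,"dy":0,"dz":-2,"rx":0,"ry":0,"rz":0,"gripper":1.5},{"dx":0,"dy":-1,"dz":-5,"rx":0,"ry":0,"rz":0,"gripper":1.5},{"dx":-0.9,"dy":-4,"dz":-8,"rx":0,"ry":0,"rz":0,"gripper":1.5},{"dx":-1.7,"dy":-7.5,"dz":-8.7,"rx":0,"ry":0,"rz":0,"gripper":1.5},{"dx":-2.5,"dy":-11,"dz":-8.7,"rx":0,"ry":0,"rz":0,"gripper":1.5},{"dx":-3.3,"dy":-14.5,"dz":-8.7,"rx":0,"ry":0,"rz":0,"gripper":1.5},{"dx":-4.1,"dy":-18,"dz":-8.7,"rx":0,"ry":0,"rz":0,"gripper":1.5},{"dx":-4.7,"dy":-20.8,"dz":-8.7,"rx":0,"ry":0,"rz":0,"gripper":1.5},{"dx":-4.9,"dy":-21.75,"dz":-8.7,"rx":0,"ry":0,"rz":0,"gripper":1.5},{"dx":-4.9,"dy":-21.75,"dz":-8.7,"rx":0,"ry":0,"rz":0,"gripper":1.5},{"dx":-4.9,"dy":-21.75,"dz":-8.7,"rx":0,"ry":0,"rz":0,"gripper":1.5},{"dx":-4.9,"dy":-21.75,"dz":-8.7,"rx":0,"ry":0,"rz":0,"gripper":1.5}]' 20;  python3 - <<'E'
from h import *
b,d=snap('scene','s6.png');P=cloud('scene',d);m=b.min(-1)>70
n=np.hypot(P[...,0]-.493,P[...,1]-.07)<.05
p=P[m&n&(P[...,2]>.064)&(P[...,2]<.12)];q=P[m&n&(P[...,2]>.05)&(P[...,2]<.06)]
for k in(p,q): print(len(k),k.min(0).round(4),k.max(0).round(4))
u2,v2=proj('scene',[.493,.07,.07]).astype(int)
cv2.imwrite('pics/c6.png',cv2.resize(b[v2-30:v2+30,u2-30:u2+30,::-1],(480,480),interpolation=cv2.INTER_CUBIC))
E
python3 go.py 493.2 69.6 23 72
```

```text
time: 5.58
tool_pos: [0.4933, 0.072, 0.0598]
eef_rot: [0.476, 3.105, 0.002]
wrist_force: [-0.5, 0.9, -0.7]
finger_gap: 0.289
grasp_force: 20.0
114 [0.4805 0.0512 0.0881] [0.5154 0.0863 0.1147]
163 [0.4591 0.0374 0.0501] [0.5274 0.1041 0.0598]
t 5.63 pos [493.3  72.1  59.8] close 72.6 q [-0.51  0.1   0.33  1.98 -0.04  1.06  1.1 ] F [ 0.1 -0.1 -2. ] gap mm 25.4 gf 20.000010430812836
d cm [-0.06 -0.24  3.68] r deg [ 0.  -0.   0.6]
```

View pics/c6.png

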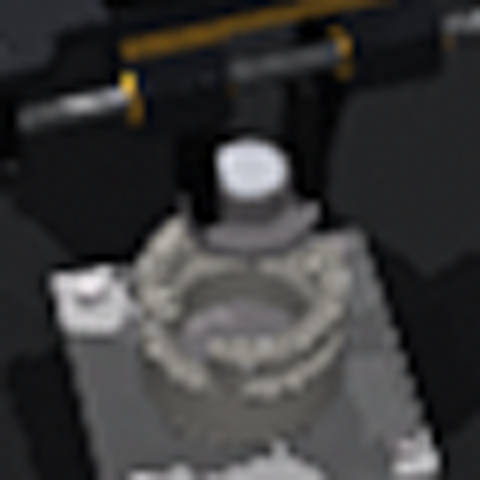

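The filter hangs level above the bore. Descending.

```bash
python3 -m inch '[{"dx":0,"dy":-0.1,"dz":1,"rx":0,"ry":0,"rz":0,"gripper":1.5},{"dx":0,"dy":-0.1,"dz":2,"rx":0,"ry":0,"rz":0,"gripper":1.5},{"dx":0,"dy":-0.1,"dz":2.4,"rx":0,"ry":0,"rz":0,"gripper":1.5},{"dx":0,"dy":-0.1,"dz":2.4,"rx":0,"ry":0,"rz":0,"gripper":1.5},{"dx":0,"dy":-0.1,"dz":2.4,"rx":0,"ry":0,"rz":0,"gripper":1.5}]' 20;python3 go.py 493.2 69.6 23 72
```

```text
time: 6.05
tool_pos: [0.4923, 0.069, 0.035]
eef_rot: [-0.479, -3.103, 0.001]
wrist_force: [-1.0, 0.3, -1.0]
finger_gap: 0.283
grasp_force: 20.0
t 6.05 pos [492.3  69.   35. ] close 72.4 q [-0.5   0.13  0.33  2.01 -0.05  1.01  1.12] F [-1.   0.3 -1. ] gap mm 24.6 gf 19.999879896640778
d cm [-0.07  0.09  1.2 ] r deg [-0.1 -0.1  0.4]
```

```bash
python3 -m inch '[{"dx":-0.05,"dy":0.05,"dz":0.4,"rx":0,"ry":0,"rz":0,"gripper":1.5},{"dx":-0.05,"dy":0.05,"dz":0.8,"rx":0,"ry":0,"rz":0,"gripper":1.5},{"dx":-0.05,"dy":0.05,"dz":1.1,"rx":0,"ry":0,"rz":0,"gripper":1.5},{"dx":-0.05,"dy":0.05,"dz":1.2,"rx":0,"ry":0,"rz":0,"gripper":1.5},{"dx":-0.05,"dy":0.05,"dz":1.2,"rx":0,"ry":0,"rz":0,"gripper":1.5},{"dx":-0.05,"dy":0.05,"dz":1.2,"rx":0,"ry":0,"rz":0,"gripper":1.5}]' 20;python3 go.py 493.2 69.6 23 72
```

```text
time: 6.55
tool_pos: [0.4935, 0.0692, 0.0237]
eef_rot: [0.48, 3.105, 0.0]
wrist_force: [-0.1, -0.4, -1.3]
finger_gap: 0.288
grasp_force: 20.0
t 6.55 pos [493.5  69.2  23.7] close 72.4 q [-0.5   0.15  0.33  2.02 -0.06  0.99  1.12] F [-0.1 -0.4 -1.3] gap mm 25.0 gf 19.999890625476837
d cm [0.04 0.03 0.07] r deg [0.  0.  0.4]
```

```bash
python3 -m inch '[{"dx":0,"dy":0,"dz":0.05,"rx":0,"ry":0,"rz":0,"gripper":4.5},{"dx":0,"dy":0,"dz":0.05,"rx":0,"ry":0,"rz":0,"gripper":4.5},{"dx":0,"dy":0,"dz":0.05,"rx":0,"ry":0,"rz":0,"gripper":4.5},{"dx":0,"dy":0,"dz":0,"rx":0,"ry":0,"rz":0,"gripper":4.5},{"dx":0,"dy":0,"dz":-2,"rx":0,"ry":0,"rz":0,"gripper":5.5},{"dx":0,"dy":0,"dz":-6,"rx":0,"ry":0,"rz":0,"gripper":5.5},{"dx":0,"dy":0,"dz":-6,"rx":0,"ry":0,"rz":0,"gripper":5.5}]' 20;  python3 - <<'E'
from h import *
b,d=snap('scene','s7.png');P=cloud('scene',d)
p=P[(np.hypot(P[...,0]-.493,P[...,1]-.07)<.024)]
print(np.histogram(p[:,2],np.arange(.01,.12,.006)))
q=p[(p[:,2]>.028)&(p[:,2]<.047)];print(len(q),q.min(0).round(3),q.max(0).round(3),q.mean(0).round(4))
E
python3 go.py 493 -224 40 72
```

```text
time: 7.13
tool_pos: [0.4981, 0.07, 0.0901]
eef_rot: [0.479, 3.095, 0.007]
wrist_force: [1.8, 0.0, 0.3]
finger_gap: 0.607
grasp_force: 0.0
(array([ 0,  1, 25, 23, 43, 34,  8, 11,  0,  0,  0,  0,  0,  0,  0,  0,  0,
        0]), array([0.01 , 0.016, 0.022, 0.028, 0.034, 0.04 , 0.046, 0.052, 0.058,
       0.064, 0.07 , 0.076, 0.082, 0.088, 0.094, 0.1  , 0.106, 0.112,
       0.118]))
100 [0.469 0.047 0.028] [0.506 0.094 0.044] [0.4875 0.0728 0.0375]
t 7.18 pos [497.   69.9  87.8] close 72.4 q [-0.51  0.07  0.33  1.95 -0.03  1.11  1.1 ] F [-0.2  0.6 -0.4] gap mm 53.9 gf 0.0
d cm [ -8.47 -28.16   4.7 ] r deg [0.3 0.4 0.4]
```

```bash
python3 -m inch '[{"dx":-1,"dy":-3.3,"dz":0,"rx":0,"ry":0,"rz":0,"gripper":6},{"dx":-2,"dy":-6.7,"dz":0,"rx":0,"ry":0,"rz":0,"gripper":6},{"dx":-3,"dy":-10,"dz":0.5,"rx":0,"ry":0,"rz":0,"gripper":6},{"dx":-4,"dy":-13.3,"dz":1,"rx":0,"ry":0,"rz":0,"gripper":6},{"dx":-5,"dy":-16.7,"dz":2,"rx":0,"ry":0,"rz":0,"gripper":6},{"dx":-6,"dy":-20,"dz":3,"rx":0,"ry":0,"rz":0,"gripper":6},{"dx":-7,"dy":-23.3,"dz":4,"rx":0,"ry":0,"rz":0,"gripper":6},{"dx":-7.9,"dy":-26,"dz":5,"rx":0,"ry":0,"rz":0,"gripper":6},{"dx":-8.4,"dy":-27.7,"dz":6,"rx":0,"ry":0,"rz":0,"gripper":6},{"dx":-8.5,"dy":-28.2,"dz":7,"rx":0,"ry":0,"rz":0,"gripper":6},{"dx":-8.5,"dy":-28.2,"dz":7.7,"rx":0,"ry":0,"rz":0,"gripper":6},{"dx":-8.5,"dy":-28.2,"dz":7.7,"rx":0,"ry":0,"rz":0,"gripper":6}]' 20;  python3 - <<'E'
from h import *
a,d=snap('top','t8.png');P=cloud('top',d);b,_=snap('scene','s8.png')
p=P[(np.hypot(P[...,0]-.4925,P[...,1]-.0697)<.022)]
print(np.histogram(p[:,2],np.arange(.01,.08,.006)))
q=p[(p[:,2]>.034)&(p[:,2]<.047)];print('collar',len(q),q.min(0).round(4),q.max(0).round(4),q.mean(0).round(4))
e=P[(np.hypot(P[...,0]-.4925,P[...,1]-.0697)<.04)&(P[...,2]>.05)];print('rim',e.min(0).round(4),e.max(0).round(4))
f=lambda i,u,v:cv2.resize(i[v-25:v+25,u-25:u+25,::-1],(400,400),interpolation=cv2.INTER_CUBIC)
u,v=proj('top',[.4925,.07,.05]).astype(int);u2,v2=proj('scene',[.493,.07,.05]).astype(int);print(u,v,u2,v2)
cv2.imwrite('pics/c8.png',np.hstack([f(a,u,v),f(b,u2,v2)]))
E
python3 go.py 493.5 -224 -25 72
```

```text
time: 8.18
tool_pos: [0.4879, -0.2233, 0.0046]
eef_rot: [-0.478, -3.101, -0.002]
wrist_force: [-0.6, 0.9, -0.8]
finger_gap: 0.688
grasp_force: 0.0
(array([  0,   0, 170,  25,  78,  34,   0,   0,   0,   0,   0]), array([0.01 , 0.016, 0.022, 0.028, 0.034, 0.04 , 0.046, 0.052, 0.058,
       0.064, 0.07 , 0.076]))
collar 112 [0.4807 0.0567 0.0348] [0.5045 0.0805 0.0444] [0.492  0.0693 0.0395]
rim [0.4586 0.0361 0.0512] [0.5244 0.1019 0.0601]
287 253 319 167
t 8.28 pos [ 489.5 -223.1    6.3] close 72.6 q [-0.12  0.28  0.57  1.94 -0.18  0.97  1.8 ] F [-0.6  0.3  0.7] gap mm 59.8 gf 0.0
d cm [-0.41  0.03  3.13] r deg [ 0.1 -0.1  0.6]
```

View pics/c8.png

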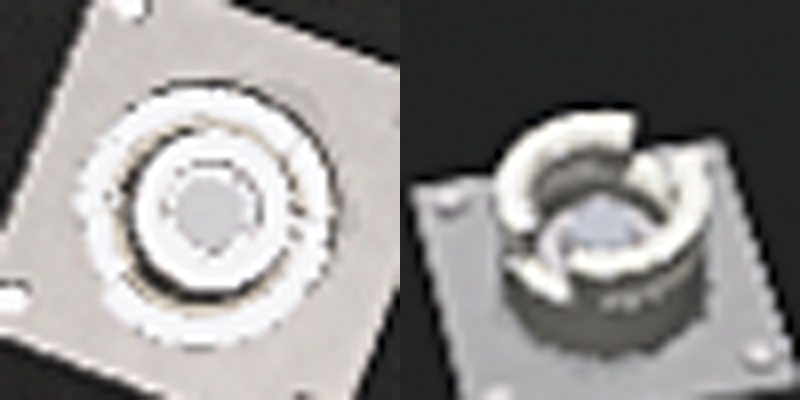

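The filter sits flat in the bore (top crop, collar centred), and the notches open at scene (325,161) and (309,172). Next is the spacer.

```bash
python3 -m inch '[{"dx":-0.15,"dy":0,"dz":1,"rx":0,"ry":0,"rz":0,"gripper":6},{"dx":-0.15,"dy":0,"dz":2,"rx":0,"ry":0,"rz":0,"gripper":6},{"dx":-0.15,"dy":0,"dz":2.8,"rx":0,"ry":0,"rz":0,"gripper":6},{"dx":-0.15,"dy":0,"dz":3.1,"rx":0,"ry":0,"rz":0,"gripper":6},{"dx":-0.15,"dy":0,"dz":3.1,"rx":0,"ry":0,"rz":0,"gripper":6},{"dx":-0.15,"dy":0,"dz":3.1,"rx":0,"ry":0,"rz":0,"gripper":6}]' 20; python3 go.py 493.5 -224 -25 72
```

```text
time: 8.78
tool_pos: [0.4906, -0.2257, -0.0245]
eef_rot: [-0.48, -3.104, 0.0]
wrist_force: [0.9, -0.9, 0.6]
finger_gap: 0.69
grasp_force: 0.0
t 8.78 pos [ 490.6 -225.7  -24.5] close 72.4 q [-0.1   0.33  0.55  1.96 -0.21  0.91  1.82] F [ 0.9 -0.9  0.6] gap mm 60.0 gf 0.0
d cm [-0.23  0.25  0.05] r deg [-0.  -0.   0.4]
```

```bash
python3 -m inch '[{"dx":-0.2,"dy":0.2,"dz":0.1,"rx":0,"ry":0,"rz":0,"gripper":6},{"dx":-0.2,"dy":0.2,"dz":0.1,"rx":0,"ry":0,"rz":0,"gripper":6},{"dx":-0.2,"dy":0.2,"dz":0.1,"rx":0,"ry":0,"rz":0,"gripper":3},{"dx":-0.2,"dy":0.2,"dz":0.1,"rx":0,"ry":0,"rz":0,"gripper":3},{"dx":-0.2,"dy":0.2,"dz":0.1,"rx":0,"ry":0,"rz":0,"gripper":3},{"dx":-0.2,"dy":0.2,"dz":0.1,"rx":0,"ry":0,"rz":0,"gripper":3},{"dx":-0.2,"dy":0.2,"dz":0.1,"rx":0,"ry":0,"rz":0,"gripper":3},{"dx":-0.2,"dy":0.2,"dz":0.1,"rx":0,"ry":0,"rz":0,"gripper":3}]' 20; python3 go.py 493 70 60 72
```

```text
time: 9.45
tool_pos: [0.4934, -0.2245, -0.0251]
eef_rot: [0.48, 3.104, 0.0]
wrist_force: [0.5, -0.2, 0.8]
finger_gap: 0.479
grasp_force: 20.0
t 9.45 pos [ 493.4 -224.5  -25.1] close 72.4 q [-0.1   0.33  0.55  1.95 -0.22  0.91  1.82] F [ 0.5 -0.2  0.8] gap mm 41.7 gf 20.0001093512401
d cm [ 8.93 28.06 -8.51] r deg [0.  0.  0.4]
```

```bash
python3 -m inch '[{"dx":0,"dy":0,"dz":-2,"rx":0,"ry":0,"rz":0,"gripper":3},{"dx":0.5,"dy":1.5,"dz":-5,"rx":0,"ry":0,"rz":0,"gripper":3},{"dx":1.5,"dy":4.7,"dz":-8,"rx":0,"ry":0,"rz":0,"gripper":3},{"dx":2.6,"dy":8.2,"dz":-8.5,"rx":0,"ry":0,"rz":0,"gripper":3},{"dx":3.7,"dy":11.7,"dz":-8.5,"rx":0,"ry":0,"rz":0,"gripper":3},{"dx":4.9,"dy":15.2,"dz":-8.5,"rx":0,"ry":0,"rz":0,"gripper":3},{"dx":6,"dy":18.7,"dz":-8.5,"rx":0,"ry":0,"rz":0,"gripper":3},{"dx":7.1,"dy":22.2,"dz":-8.5,"rx":0,"ry":0,"rz":0,"gripper":3},{"dx":8.1,"dy":25.5,"dz":-8.5,"rx":0,"ry":0,"rz":0,"gripper":3},{"dx":8.8,"dy":27.5,"dz":-8.5,"rx":0,"ry":0,"rz":0,"gripper":3},{"dx":8.95,"dy":28.05,"dz":-8.5,"rx":0,"ry":0,"rz":0,"gripper":3},{"dx":8.95,"dy":28.05,"dz":-8.5,"rx":0,"ry":0,"rz":0,"gripper":3}]' 20; python3 -m inch '[{"dx":0,"dy":0,"dz":0,"rx":0,"ry":0,"rz":0,"gripper":3},{"dx":0,"dy":0,"dz":0,"rx":0,"ry":0,"rz":0,"gripper":3},{"dx":0,"dy":0,"dz":1,"rx":0,"ry":0,"rz":0,"gripper":3},{"dx":0,"dy":0,"dz":2,"rx":0,"ry":0,"rz":0,"gripper":3},{"dx":0,"dy":0,"dz":2.3,"rx":0,"ry":0,"rz":0,"gripper":3},{"dx":0,"dy":0,"dz":2.3,"rx":0,"ry":0,"rz":0,"gripper":3},{"dx":0,"dy":0,"dz":2.3,"rx":0,"ry":0,"rz":0,"gripper":3}]' 20 >/dev/null; python3 go.py 492.9 69.6 22.5 72
```

```text
time: 10.45
tool_pos: [0.4924, 0.0718, 0.0596]
eef_rot: [-0.474, -3.105, -0.0]
wrist_force: [-0.7, -0.7, -1.7]
finger_gap: 0.484
grasp_force: 20.0
t 11.03 pos [492.2  69.5  36.1] close 72.4 q [-0.53  0.13  0.36  2.01 -0.05  1.01  1.12] F [ 0.3 -0.3  0.2] gap mm 42.2 gf 19.999903575517237
d cm [-0.06  0.03  1.36] r deg [-0.  -0.1  0.4]
```

```bash
python3 -m inch '[{"dx":-0.05,"dy":0,"dz":0.4,"rx":0,"ry":0,"rz":0,"gripper":3},{"dx":-0.05,"dy":0,"dz":0.8,"rx":0,"ry":0,"rz":0,"gripper":3},{"dx":-0.05,"dy":0,"dz":1.1,"rx":0,"ry":0,"rz":0,"gripper":3},{"dx":-0.05,"dy":0,"dz":1.3,"rx":0,"ry":0,"rz":0,"gripper":3},{"dx":-0.05,"dy":0,"dz":1.3,"rx":0,"ry":0,"rz":0,"gripper":3},{"dx":-0.05,"dy":0,"dz":1.3,"rx":0,"ry":0,"rz":0,"gripper":3}]' 20;python3 go.py 492.9 69.6 22.5 72
```

```text
time: 11.53
tool_pos: [0.4931, 0.0699, 0.0237]
eef_rot: [-0.48, -3.105, 0.0]
wrist_force: [-0.2, -0.1, -0.9]
finger_gap: 0.482
grasp_force: 20.0
t 11.53 pos [493.1  69.9  23.7] close 72.4 q [-0.53  0.15  0.36  2.02 -0.06  0.99  1.13] F [-0.2 -0.1 -0.9] gap mm 42.0 gf 19.999785642139614
d cm [ 0.01 -0.03  0.12] r deg [-0.  -0.   0.4]
```

```bash
python3 -m inch '[{"dx":0,"dy":0,"dz":0.1,"rx":0,"ry":0,"rz":0,"gripper":3},{"dx":0,"dy":0,"dz":0.1,"rx":0,"ry":0,"rz":0,"gripper":6},{"dx":0,"dy":0,"dz":0.1,"rx":0,"ry":0,"rz":0,"gripper":6},{"dx":0,"dy":0,"dz":0.1,"rx":0,"ry":0,"rz":0,"gripper":6},{"dx":0,"dy":0,"dz":0,"rx":0,"ry":0,"rz":0,"gripper":6},{"dx":0,"dy":0,"dz":-2,"rx":0,"ry":0,"rz":0,"gripper":5.5},{"dx":0,"dy":0,"dz":-6,"rx":0,"ry":0,"rz":0,"gripper":5.5},{"dx":0,"dy":0,"dz":-6,"rx":0,"ry":0,"rz":0,"gripper":5.5}]' 20; python3 - <<'E'
from h import *
b,d=snap('scene','s9.png');P=cloud('scene',d)
p=P[(np.hypot(P[...,0]-.493,P[...,1]-.07)<.024)]
print(np.histogram(p[:,2],np.arange(.01,.12,.004)))
E
python3 go.py 615.5 -137.5 60 55.3
```

```text
time: 12.2
tool_pos: [0.4978, 0.0706, 0.0901]
eef_rot: [0.479, 3.095, 0.007]
wrist_force: [1.6, -0.1, 1.3]
finger_gap: 0.637
grasp_force: 0.0
(array([ 0,  0,  1,  2,  1,  4, 27, 65, 41, 12,  7,  9,  0,  0,  0,  0,  0,
        0,  0,  0,  0,  0,  0,  0,  0,  0,  0]), array([0.01 , 0.014, 0.018, 0.022, 0.026, 0.03 , 0.034, 0.038, 0.042,
       0.046, 0.05 , 0.054, 0.058, 0.062, 0.066, 0.07 , 0.074, 0.078,
       0.082, 0.086, 0.09 , 0.094, 0.098, 0.102, 0.106, 0.11 , 0.114,
       0.118]))
t 12.25 pos [496.7  70.6  87.8] close 72.4 q [-0.54  0.07  0.36  1.96 -0.03  1.11  1.1 ] F [ 0.5 -0.8 -0.3] gap mm 55.7 gf 0.0
d cm [-17.59 -16.26   2.82] r deg [ 0.3  0.3 17.1]
```

```bash
python3 -m inch '[{"dx":-2,"dy":-1.8,"dz":0,"rx":0,"ry":0,"rz":2,"gripper":5.5},{"dx":-4.5,"dy":-4.2,"dz":0,"rx":0,"ry":0,"rz":5,"gripper":5.5},{"dx":-7,"dy":-6.5,"dz":0,"rx":0,"ry":0,"rz":8,"gripper":5.5},{"dx":-9.5,"dy":-8.8,"dz":0,"rx":0,"ry":0,"rz":11,"gripper":5.5},{"dx":-12,"dy":-11.1,"dz":0,"rx":0,"ry":0,"rz":14,"gripper":5.5},{"dx":-14.5,"dy":-13.4,"dz":1,"rx":0,"ry":0,"rz":16,"gripper":5.5},{"dx":-16.6,"dy":-15.4,"dz":2,"rx":0,"ry":0,"rz":17,"gripper":5.5},{"dx":-17.5,"dy":-16.2,"dz":2.8,"rx":0,"ry":0,"rz":17,"gripper":5.5},{"dx":-17.5,"dy":-16.2,"dz":3.6,"rx":0,"ry":0,"rz":17,"gripper":5.5},{"dx":-17.5,"dy":-16.2,"dz":4,"rx":0,"ry":0,"rz":17,"gripper":5.5},{"dx":-17.5,"dy":-16.2,"dz":4,"rx":0,"ry":0,"rz":17,"gripper":5.5},{"dx":-17.5,"dy":-16.2,"dz":4,"rx":0,"ry":0,"rz":17,"gripper":5.5}]' 30; python3 go.py 615.5 -137.5 -19 55.3
python3 - <<'E'
from h import *
a,d=snap('top','t10.png');P=cloud('top',d)
p=P[(np.hypot(P[...,0]-.4925,P[...,1]-.0697)<.024)]
print(np.histogram(p[:,2],np.arange(.01,.08,.004)))
q=p[(p[:,2]>.042)&(p[:,2]<.048)];print(len(q),q.min(0).round(4),q.max(0).round(4))
E
```

```text
time: 13.25
tool_pos: [0.6106, -0.1353, 0.0434]
eef_rot: [-0.93, -3.0, -0.002]
wrist_force: [-0.2, 0.5, -0.2]
finger_gap: 0.635
grasp_force: 0.0
t 13.25 pos [ 610.6 -135.3   43.4] close 55.6 q [-0.24  0.4   0.51  1.69 -0.22  1.1   1.31] F [-0.2  0.5 -0.2] gap mm 55.3 gf 0.0
d cm [-0.53  0.09  6.24] r deg [ 0.  -0.1  0.3]
(array([  3,   1,   4,  38,  42,  14,  35, 103, 103,   8,   5,  17,   0,
         0,   0,   0,   0]), array([0.01 , 0.014, 0.018, 0.022, 0.026, 0.03 , 0.034, 0.038, 0.042,
       0.046, 0.05 , 0.054, 0.058, 0.062, 0.066, 0.07 , 0.074, 0.078]))
111 [0.4705 0.0494 0.042 ] [0.5113 0.0906 0.0471]
```

```bash
python3 -m inch '[{"dx":-0.2,"dy":0,"dz":1.5,"rx":0,"ry":0,"rz":0,"gripper":5.5},{"dx":-0.2,"dy":0,"dz":3,"rx":0,"ry":0,"rz":0,"gripper":5.5},{"dx":-0.2,"dy":0,"dz":3.9,"rx":0,"ry":0,"rz":0,"gripper":5.5},{"dx":-0.2,"dy":0,"dz":3.9,"rx":0,"ry":0,"rz":0,"gripper":5.5},{"dx":-0.2,"dy":0,"dz":3.9,"rx":0,"ry":0,"rz":0,"gripper":5.5}]' 30 >/dev/null; python3 go.py 615.5 -137.5 -19 55.3
```

```text
t 13.72 pos [ 612.2 -138.1    4.2] close 55.4 q [-0.22  0.45  0.5   1.72 -0.25  1.03  1.33] F [-0.2 -0.1  0.9] gap mm 54.7 gf 0.0
d cm [-0.24  0.24  2.32] r deg [-0.  -0.1  0.1]
```

```bash
python3 -m inch '[{"dx":-0.2,"dy":0.2,"dz":0.3,"rx":0,"ry":0,"rz":0,"gripper":5.5},{"dx":-0.2,"dy":0.2,"dz":1.2,"rx":0,"ry":0,"rz":0,"gripper":5.5},{"dx":-0.2,"dy":0.2,"dz":2,"rx":0,"ry":0,"rz":0,"gripper":5.5},{"dx":-0.2,"dy":0.2,"dz":2.3,"rx":0,"ry":0,"rz":0,"gripper":5.5},{"dx":-0.2,"dy":0.2,"dz":2.3,"rx":0,"ry":0,"rz":0,"gripper":5.5},{"dx":-0.2,"dy":0.2,"dz":2.3,"rx":0,"ry":0,"rz":0,"gripper":5.5}]' 30 >/dev/null; python3 go.py 615.5 -137.5 -19 55.3;python3 -m inch '[{"dx":0,"dy":0,"dz":0,"rx":0,"ry":0,"rz":0,"gripper":3},{"dx":0,"dy":0,"dz":0,"rx":0,"ry":0,"rz":0,"gripper":3},{"dx":0,"dy":0,"dz":0,"rx":0,"ry":0,"rz":0,"gripper":3},{"dx":0,"dy":0,"dz":0,"rx":0,"ry":0,"rz":0,"gripper":3},{"dx":0,"dy":0,"dz":0,"rx":0,"ry":0,"rz":0,"gripper":3},{"dx":0,"dy":0,"dz":0,"rx":0,"ry":0,"rz":0,"gripper":3}]' 30; python3 go.py 615.5 -137.5 -19 55.3
```

```text
t 14.22 pos [ 615.2 -138.1  -18.6] close 55.4 q [-0.21  0.49  0.49  1.72 -0.27  1.    1.34] F [-0.   0.8  0.1] gap mm 54.8 gf 0.0
d cm [0.01 0.07 0.04] r deg [-0.  -0.   0.1]
time: 14.72
tool_pos: [0.6158, -0.138, -0.0179]
eef_rot: [0.933, 2.999, 0.0]
wrist_force: [-0.7, 0.7, 0.9]
finger_gap: 0.412
grasp_force: 30.0
t 14.72 pos [ 615.8 -138.   -17.9] close 55.4 q [-0.21  0.49  0.49  1.72 -0.27  1.    1.34] F [-0.7  0.7  0.9] gap mm 35.9 gf 29.991740584373474
d cm [0.05 0.03 0.11] r deg [0.  0.  0.1]
```

```bash
python3 go.py 493 69.7 65 76.85
```

```text
t 14.72 pos [ 615.8 -138.   -17.9] close 55.4 q [-0.21  0.49  0.49  1.72 -0.27  1.    1.34] F [-0.7  0.7  0.9] gap mm 35.9 gf 29.991740584373474
d cm [21.89 10.14 -8.3 ] r deg [  0.    0.  -21.4]
```

```bash
python3 -m inch '[{"dx":0,"dy":0,"dz":-2,"rx":0,"ry":0,"rz":0,"gripper":3},{"dx":0,"dy":0,"dz":-5.5,"rx":0,"ry":0,"rz":0,"gripper":3},{"dx":0.8,"dy":0.4,"dz":-8.3,"rx":0,"ry":0,"rz":-1,"gripper":3},{"dx":3.5,"dy":1.6,"dz":-8.3,"rx":0,"ry":0,"rz":-4,"gripper":3},{"dx":6.8,"dy":3.1,"dz":-8.3,"rx":0,"ry":0,"rz":-7,"gripper":3},{"dx":10,"dy":4.6,"dz":-8.3,"rx":0,"ry":0,"rz":-10,"gripper":3},{"dx":13.2,"dy":6.1,"dz":-8.3,"rx":0,"ry":0,"rz":-13,"gripper":3},{"dx":16.4,"dy":7.6,"dz":-8.3,"rx":0,"ry":0,"rz":-16,"gripper":3},{"dx":19.5,"dy":9,"dz":-8.3,"rx":0,"ry":0,"rz":-19,"gripper":3},{"dx":21.3,"dy":9.9,"dz":-8.3,"rx":0,"ry":0,"rz":-21.4,"gripper":3},{"dx":21.9,"dy":10.15,"dz":-8.3,"rx":0,"ry":0,"rz":-21.4,"gripper":3},{"dx":21.9,"dy":10.15,"dz":-8.3,"rx":0,"ry":0,"rz":-21.4,"gripper":3}]' 30 >/dev/null;python3 -m inch '[{"dx":0,"dy":0,"dz":0,"rx":0,"ry":0,"rz":0,"gripper":3},{"dx":0,"dy":0,"dz":0,"rx":0,"ry":0,"rz":0,"gripper":3},{"dx":0,"dy":0,"dz":0,"rx":0,"ry":0,"rz":0,"gripper":3},{"dx":0,"dy":0,"dz":0,"rx":0,"ry":0,"rz":0,"gripper":3},{"dx":0,"dy":0,"dz":0,"rx":0,"ry":0,"rz":0,"gripper":3}]' 30 
python3 go.py 493 69.7 40 76.85
python3 - <<'E'
from h import *
b,d=snap('scene','s11.png');P=cloud('scene',d)
c=np.array([.493,.07])
p=P[(np.hypot(P[...,0]-c[0],P[...,1]-c[1])<.034)&(P[...,2]>.07)&(P[...,2]<.125)&(b.min(-1)>80)]
print(len(p),p.min(0).round(4),p.max(0).round(4))
u2,v2=proj('scene',[.493,.07,.07]).astype(int)
cv2.imwrite('pics/c11.png',cv2.resize(b[v2-30:v2+30,u2-30:u2+30,::-1],(600,600),interpolation=cv2.INTER_CUBIC))
for A in(106.85,-73.15):
    n=[.493+.028*np.cos(np.radians(A)),.07+.028*np.sin(np.radians(A))]
    for z in(.056,.085): print((np.array(proj('scene',[*n,z]))-[u2-30,v2-30])*10)
E
```

```text
time: 16.13
tool_pos: [0.4932, 0.0688, 0.0646]
eef_rot: [0.363, 3.12, -0.001]
wrist_force: [-0.3, -0.0, -0.2]
finger_gap: 0.407
grasp_force: 30.0
t 16.13 pos [493.2  68.8  64.6] close 76.7 q [-0.54  0.1   0.37  1.98 -0.04  1.07  1.18] F [-0.3 -0.  -0.2] gap mm 35.4 gf 29.991163909435272
d cm [0.04 0.09 2.46] r deg [-0.   0.  -0.1]
113 [0.4765 0.0407 0.085 ] [0.5151 0.0852 0.1191]
[367.63916735 282.80398642]
[370.34196903 206.68339093]
[233.61145487 409.84459319]
[232.99419426 334.7878793 ]
```

View pics/c11.png

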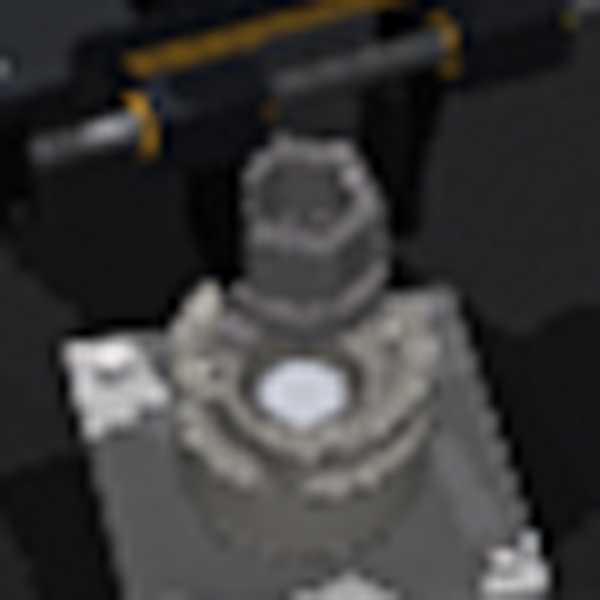

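The ring hangs level with a visible lug at crop (235,330), matching the predicted notch bearing (233,335). I'll check the notch angle from the stored unoccluded depth.

```bash
python3 - <<'E'
from h import *
for n,f,c in(('scene','s8',(.4935,.0702)),('top','t8',(.4917,.0695)),('scene','scene0',(.4935,.0702)),('top','top0',(.4917,.0695))):
    P=cloud(n,np.load(f'pics/{f}.npz')['d']);x=P[...,0]-c[0];y=P[...,1]-c[1];r=np.hypot(x,y)
    m=(r>.026)&(r<.0335);A=np.degrees(np.arctan2(y,x))[m]%180;z=P[...,2][m]
    print(n,[(int(k),int(np.median(z[(A>=k)&(A<k+8)])*1e4)/10) if ((A>=k)&(A<k+8)).any() else (int(k),None) for k in range(0,180,8)])
E
```

```text
scene [(0, 40.5), (8, 39.3), (16, 55.9), (24, 39.7), (32, 41.9), (40, 56.4), (48, 58.2), (56, 57.5), (64, 56.3), (72, 57.1), (80, 52.8), (88, 39.1), (96, 36.8), (104, 39.4), (112, 35.9), (120, 38.3), (128, 44.3), (136, 49.9), (144, 37.3), (152, 40.5), (160, 35.4), (168, 41.6), (176, 39.7)]
top [(0, 56.0), (8, 56.5), (16, 56.8), (24, 56.0), (32, 56.9), (40, 56.8), (48, 56.4), (56, 56.7), (64, 56.7), (72, 56.6), (80, 56.2), (88, 40.0), (96, 39.2), (104, 38.9), (112, 38.8), (120, 41.3), (128, 56.8), (136, 56.4), (144, 56.3), (152, 56.4), (160, 56.1), (168, 57.8), (176, 55.8)]
scene [(0, 42.1), (8, 48.4), (16, 40.3), (24, 54.9), (32, 40.0), (40, 57.5), (48, 57.5), (56, 56.7), (64, 55.6), (72, 57.2), (80, 47.2), (88, 39.3), (96, 34.1), (104, 39.2), (112, 36.2), (120, 39.1), (128, 36.9), (136, 49.5), (144, 42.4), (152, 37.7), (160, 39.7), (168, 39.0), (176, 47.9)]
top [(0, 56.6), (8, 56.6), (16, 56.0), (24, 55.9), (32, 57.4), (40, 56.1), (48, 57.8), (56, 56.9), (64, 57.0), (72, 56.8), (80, 56.6), (88, 39.1), (96, 38.9), (104, 39.4), (112, 39.1), (120, 40.7), (128, 56.3), (136, 56.5), (144, 56.1), (152, 56.3), (160, 56.4), (168, 57.0), (176, 56.6)]
```

The notch gap spans about 88–126°, centred on 107°. Lowering the ring.

```bash
python3 -m inch '[{"dx":0,"dy":0.05,"dz":1,"rx":0,"ry":0,"rz":0,"gripper":3},{"dx":0,"dy":0.05,"dz":1.8,"rx":0,"ry":0,"rz":0,"gripper":3},{"dx":0,"dy":0.05,"dz":2.3,"rx":0,"ry":0,"rz":0,"gripper":3},{"dx":0,"dy":0.05,"dz":2.8,"rx":0,"ry":0,"rz":0,"gripper":3},{"dx":0,"dy":0.05,"dz":3.2,"rx":0,"ry":0,"rz":0,"gripper":3},{"dx":0,"dy":0.05,"dz":3.5,"rx":0,"ry":0,"rz":0,"gripper":3},{"dx":0,"dy":0.05,"dz":3.6,"rx":0,"ry":0,"rz":0,"gripper":3},{"dx":0,"dy":0.05,"dz":3.6,"rx":0,"ry":0,"rz":0,"gripper":3},{"dx":0,"dy":0.05,"dz":3.6,"rx":0,"ry":0,"rz":0,"gripper":3}]' 30
python3 go.py 493 69.7 25.6 76.85
```

```text
time: 16.93
tool_pos: [0.4931, 0.0703, 0.029]
eef_rot: [0.36, 3.12, 0.0]
wrist_force: [0.8, -0.1, -1.3]
finger_gap: 0.413
grasp_force: 30.0
t 16.93 pos [493.1  70.3  29. ] close 76.8 q [-0.54  0.14  0.36  2.01 -0.06  1.    1.2 ] F [ 0.8 -0.1 -1.3] gap mm 35.9 gf 29.991194307804108
d cm [-0.   -0.07  0.34] r deg [ 0.  0. -0.]
```

```bash
python3 -m inch '[{"dx":0,"dy":-0.05,"dz":0.15,"rx":0,"ry":0,"rz":0,"gripper":3},{"dx":0,"dy":-0.05,"dz":0.3,"rx":0,"ry":0,"rz":0,"gripper":3},{"dx":0,"dy":-0.05,"dz":0.3,"rx":0,"ry":0,"rz":0,"gripper":3},{"dx":0,"dy":-0.05,"dz":0.3,"rx":0,"ry":0,"rz":0,"gripper":3}]' 30
python3 -m inch '[{"dx":0,"dy":0,"dz":0,"rx":0,"ry":0,"rz":0,"gripper":5},{"dx":0,"dy":0,"dz":0,"rx":0,"ry":0,"rz":0,"gripper":5},{"dx":0,"dy":0,"dz":0,"rx":0,"ry":0,"rz":0,"gripper":5},{"dx":0,"dy":0,"dz":0,"rx":0,"ry":0,"rz":0,"gripper":5},{"dx":0,"dy":0,"dz":0,"rx":0,"ry":0,"rz":0,"gripper":5},{"dx":0,"dy":0,"dz":0,"rx":0,"ry":0,"rz":0,"gripper":5},{"dx":0,"dy":0,"dz":0,"rx":0,"ry":0,"rz":0,"gripper":5}]' 30 >/dev/null
python3 go.py 493 69.7 25.6 76.85
python3 - <<'E'
from h import *
b,d=snap('scene','s12.png');P=cloud('scene',d)
p=P[(np.hypot(P[...,0]-.493,P[...,1]-.07)<.0225)&(P[...,2]>.06)&(P[...,2]<.1)&(b.min(-1)>80)]
print(len(p),np.histogram(p[:,2],np.arange(.06,.1,.003)))
q=p[p[:,2]>.072];A=np.c_[q[:,:2]-[.493,.07],np.ones(len(q))];print(len(q),np.linalg.lstsq(A,q[:,2],rcond=None)[0],q.min(0),q.max(0))
E
```

```text
time: 17.27
tool_pos: [0.4927, 0.0698, 0.0257]
eef_rot: [0.361, 3.121, 0.0]
wrist_force: [0.8, -0.4, -1.1]
finger_gap: 0.408
grasp_force: 30.0
t 17.85 pos [492.9  69.8  25.8] close 76.8 q [-0.53  0.15  0.36  2.02 -0.06  0.99  1.2 ] F [-1.  -0.3  0.3] gap mm 50.1 gf 0.0
d cm [-0.02 -0.01  0.02] r deg [ 0.  0. -0.]
81 (array([ 0,  1,  1,  3,  7, 51, 18,  0,  0,  0,  0,  0,  0]), array([0.06 , 0.063, 0.066, 0.069, 0.072, 0.075, 0.078, 0.081, 0.084,
       0.087, 0.09 , 0.093, 0.096, 0.099]))
76 [ 0.00877371 -0.0047879   0.07684456] [0.47555608 0.05065367 0.07202289] [0.51340146 0.08623774 0.07985104]
```

The ring is level with its top 76.8 mm up, so the underside is at 43.8. I'll regrip and screw.

```bash
python3 -m inch '[{"dx":0,"dy":0,"dz":0,"rx":0,"ry":0,"rz":0,"gripper":3},{"dx":0,"dy":0,"dz":0,"rx":0,"ry":0,"rz":0,"gripper":3},{"dx":0,"dy":0,"dz":0,"rx":0,"ry":0,"rz":0,"gripper":3},{"dx":0,"dy":0,"dz":0,"rx":0,"ry":0,"rz":0,"gripper":3},{"dx":0,"dy":0,"dz":0,"rx":0,"ry":0,"rz":0,"gripper":3},{"dx":0,"dy":0,"dz":0,"rx":0,"ry":0,"rz":3,"gripper":3},{"dx":0,"dy":0,"dz":0,"rx":0,"ry":0,"rz":7,"gripper":3},{"dx":0,"dy":0,"dz":0,"rx":0,"ry":0,"rz":11,"gripper":3},{"dx":0,"dy":0,"dz":0,"rx":0,"ry":0,"rz":15,"gripper":3},{"dx":0,"dy":0,"dz":0.02,"rx":0,"ry":0,"rz":19,"gripper":3},{"dx":0,"dy":0,"dz":0.04,"rx":0,"ry":0,"rz":23,"gripper":3},{"dx":0,"dy":0,"dz":0.05,"rx":0,"ry":0,"rz":27,"gripper":3}]' 40
python3 go.py 493 69.7 25 76.85
```

```text
time: 18.9
tool_pos: [0.493, 0.0699, 0.0254]
eef_rot: [1.084, 2.948, 0.0]
wrist_force: [-0.4, -0.0, 1.5]
finger_gap: 0.41
grasp_force: 40.0
t 18.9 pos [493.   69.9  25.4] close 49.6 q [-0.57  0.15  0.4   2.02 -0.07  0.99  0.73] F [-0.4 -0.   1.5] gap mm 35.7 gf 39.98920798301697
d cm [-0.01 -0.01  0.04] r deg [  0.    0.  -27.2]
```

```bash
python3 -m inch '[{"dx":0,"dy":0,"dz":0,"rx":0,"ry":0,"rz":5,"gripper":3},{"dx":0,"dy":0,"dz":0,"rx":0,"ry":0,"rz":10,"gripper":3},{"dx":0,"dy":0,"dz":0,"rx":0,"ry":0,"rz":15,"gripper":3},{"dx":0,"dy":0,"dz":0,"rx":0,"ry":0,"rz":20,"gripper":3},{"dx":0,"dy":0,"dz":0.03,"rx":0,"ry":0,"rz":25,"gripper":3},{"dx":0,"dy":0,"dz":0.06,"rx":0,"ry":0,"rz":30,"gripper":3},{"dx":0,"dy":0,"dz":0.09,"rx":0,"ry":0,"rz":35,"gripper":3},{"dx":0,"dy":0,"dz":0.12,"rx":0,"ry":0,"rz":40,"gripper":3},{"dx":0,"dy":0,"dz":0.15,"rx":0,"ry":0,"rz":45,"gripper":3},{"dx":0,"dy":0,"dz":0.18,"rx":0,"ry":0,"rz":50,"gripper":3}]' 40
python3 go.py 493 69.7 25 -52.15
```

```text
time: 19.73
tool_pos: [0.4932, 0.0702, 0.0242]
eef_rot: [-2.229, -2.214, -0.001]
wrist_force: [-0.9, 0.4, 5.5]
finger_gap: 0.41
grasp_force: 40.0
t 19.73 pos [493.2  70.2  24.2] close -0.4 q [-0.64  0.15  0.48  2.02 -0.08  0.99 -0.13] F [-0.9  0.4  5.5] gap mm 35.7 gf 39.987260699272156
d cm [-0.05 -0.02 -0.08] r deg [ 0.  -0.1 51.7]
```

```bash
python3 -m inch '[{"dx":0,"dy":0,"dz":0.03,"rx":0,"ry":0,"rz":5,"gripper":3},{"dx":0,"dy":0,"dz":0.06,"rx":0,"ry":0,"rz":10,"gripper":3},{"dx":0,"dy":0,"dz":0.09,"rx":0,"ry":0,"rz":15,"gripper":3},{"dx":0,"dy":0,"dz":0.11,"rx":0,"ry":0,"rz":20,"gripper":3},{"dx":0,"dy":0,"dz":0.12,"rx":0,"ry":0,"rz":25,"gripper":3},{"dx":0,"dy":0,"dz":0.12,"rx":0,"ry":0,"rz":30,"gripper":3},{"dx":0,"dy":0,"dz":0.12,"rx":0,"ry":0,"rz":35,"gripper":3},{"dx":0,"dy":0,"dz":0.12,"rx":0,"ry":0,"rz":40,"gripper":3},{"dx":0,"dy":0,"dz":0.12,"rx":0,"ry":0,"rz":44,"gripper":3},{"dx":0,"dy":0,"dz":0.12,"rx":0,"ry":0,"rz":46,"gripper":3},{"dx":0,"dy":0,"dz":0.12,"rx":0,"ry":0,"rz":46,"gripper":3}]' 40
python3 go.py 493 69.7 25 -52.15; python3 -c "
from plant import manip;print(manip.read_state()['torque'])"
```

```text
time: 20.65
tool_pos: [0.493, 0.0705, 0.0233]
eef_rot: [-2.914, -1.171, -0.001]
wrist_force: [-2.8, 1.0, 7.1]
finger_gap: 0.411
grasp_force: 40.0
t 20.65 pos [493.   70.5  23.3] close -46.2 q [-0.71  0.16  0.56  2.02 -0.1   0.98 -0.91] F [-2.8  1.   7.1] gap mm 35.8 gf 39.99527156352997
d cm [-0.05  0.06 -0.17] r deg [-0.  -0.   5.9]
[ 0.06513465  0.7123804  -0.01358047]
```

Within 6° of the stop. I'll turn on in small steps until the torque rises.

```bash
python3 -m inch '[{"dx":0,"dy":0,"dz":0,"rx":0,"ry":0,"rz":2,"gripper":3},{"dx":0,"dy":0,"dz":0,"rx":0,"ry":0,"rz":4,"gripper":3},{"dx":0,"dy":0,"dz":0,"rx":0,"ry":0,"rz":6,"gripper":3},{"dx":0,"dy":0,"dz":0,"rx":0,"ry":0,"rz":7.5,"gripper":3},{"dx":0,"dy":0,"dz":0,"rx":0,"ry":0,"rz":7.5,"gripper":3}]' 40
python3 go.py 493 69.7 25 -52.15; python3 -c "
from plant import manip;print(manip.read_state()['torque'])"
```

```text
time: 21.07
tool_pos: [0.4928, 0.0699, 0.0232]
eef_rot: [2.982, 0.985, -0.001]
wrist_force: [-2.5, -1.4, 8.7]
finger_gap: 0.406
grasp_force: 40.7
t 21.07 pos [492.8  69.9  23.2] close -53.5 q [-0.72  0.16  0.57  2.02 -0.1   0.99 -1.04] F [-2.5 -1.4  8.7] gap mm 35.3 gf 40.66984640609007
d cm [ 0.    0.03 -0.18] r deg [ 0.   0.  -1.3]
[-0.28946051  0.83623596  1.22703043]
```

The torque rose to 1.2 N m, so it's at the stop. Release and lift.

```bash
python3 -m inch '[{"dx":0,"dy":0,"dz":0,"rx":0,"ry":0,"rz":-0.5,"gripper":5},{"dx":0,"dy":0,"dz":0,"rx":0,"ry":0,"rz":-0.5,"gripper":5},{"dx":0,"dy":0,"dz":0,"rx":0,"ry":0,"rz":-0.5,"gripper":5},{"dx":0,"dy":0,"dz":-0.5,"rx":0,"ry":0,"rz":-0.5,"gripper":5.5},{"dx":0,"dy":0,"dz":-3,"rx":0,"ry":0,"rz":-0.5,"gripper":5.5},{"dx":0,"dy":0,"dz":-7,"rx":0,"ry":0,"rz":-0.5,"gripper":5.5},{"dx":0,"dy":0,"dz":-9,"rx":0,"ry":0,"rz":-0.5,"gripper":5.5},{"dx":0,"dy":-4,"dz":-9,"rx":0,"ry":0,"rz":-0.5,"gripper":5.5},{"dx":0,"dy":-8,"dz":-9,"rx":0,"ry":0,"rz":-0.5,"gripper":5.5},{"dx":0,"dy":-12,"dz":-9,"rx":0,"ry":0,"rz":-0.5,"gripper":5.5},{"dx":0,"dy":-15,"dz":-9,"rx":0,"ry":0,"rz":-0.5,"gripper":5.5},{"dx":0,"dy":-15,"dz":-9,"rx":0,"ry":0,"rz":-0.5,"gripper":5.5}]' 40
python3 go.py 493 69.7 25 -52.15
python3 - <<'E'
from h import *
for n in('scene','top'):
    a,d=snap(n,n+'13.png');P=cloud(n,d)
    x=P[...,0]-.4925;y=P[...,1]-.07;r=np.hypot(x,y)
    q=P[(r<.024)&(P[...,2]>.069)&(P[...,2]<.09)]
    if len(q)>10:
        A=np.c_[q[:,:2]-[.4925,.07],np.ones(len(q))];print(n,len(q),np.linalg.lstsq(A,q[:,2],rcond=None)[0].round(4),((q.min(0)+q.max(0))/2).round(4))
        hull=cv2.convexHull(q[:,:2].astype(np.float32))[:,0]
        # flat normals: support width minimal directions
        T=np.arange(0,60,2);w=[np.mean([np.ptp(q[:,:2]@[np.cos(np.radians(t+k)),np.sin(np.radians(t+k))]) for k in(0,60,120)])*1e3 for t in T];print([(int(t),round(float(v),1)) for t,v in zip(T,w)])
    # lugs seen through notches
    m=(r>.026)&(r<.033);B=np.degrees(np.arctan2(y,x))[m]%180;z=P[...,2][m]
    print([(k,round(float(np.median(z[(B>=k)&(B<k+10)]))*1e3,1)) for k in range(0,180,10) if ((B>=k)&(B<k+10)).any()])
E
```

```text
time: 22.07
tool_pos: [0.3999, 0.1961, 0.1124]
eef_rot: [-2.974, -1.005, 0.001]
wrist_force: [0.7, 0.2, 0.1]
finger_gap: 0.634
grasp_force: 0.0
t 22.07 pos [399.9 196.1 112.4] close -52.7 q [-0.92 -0.08  0.39  2.04  0.03  1.18 -1.46] F [0.7 0.2 0.1] gap mm 55.2 gf 0.0
d cm [-0.26 15.73  8.69] r deg [-0.2 -0.  -0.5]
scene 116 [-0.0034  0.0042  0.0742] [0.4937 0.0697 0.0733]
[(0, 38.4), (2, 38.0), (4, 37.7), (6, 37.3), (8, 37.0), (10, 36.8), (12, 36.9), (14, 37.3), (16, 37.7), (18, 38.2), (20, 38.6), (22, 39.0), (24, 39.3), (26, 39.6), (28, 39.9), (30, 40.2), (32, 40.4), (34, 40.5), (36, 40.6), (38, 40.6), (40, 40.6), (42, 40.6), (44, 40.5), (46, 40.3), (48, 40.1), (50, 39.9), (52, 39.7), (54, 39.3), (56, 39.0), (58, 38.7)]
[(0, 41.6), (10, 57.6), (20, 57.0), (30, 56.5), (40, 57.9), (50, 57.7), (60, 56.5), (70, 55.7), (80, 40.6), (90, 34.5), (100, 38.1), (110, 38.2), (120, 33.4), (130, 49.5), (140, 35.7), (150, 40.3), (160, 39.1), (170, 56.6)]
top 155 [0.0171 0.0159 0.0747] [0.4914 0.0692 0.0737]
[(0, 37.8), (2, 37.4), (4, 37.0), (6, 36.6), (8, 36.1), (10, 35.8), (12, 36.0), (14, 36.5), (16, 37.0), (18, 37.4), (20, 37.9), (22, 38.3), (24, 38.7), (26, 39.0), (28, 39.3), (30, 39.5), (32, 39.7), (34, 39.8), (36, 39.9), (38, 40.0), (40, 40.0), (42, 39.9), (44, 39.8), (46, 39.7), (48, 39.6), (50, 39.4), (52, 39.1), (54, 38.8), (56, 38.5), (58, 38.1)]
[(0, 57.1), (10, 56.9), (20, 56.8), (30, 56.6), (40, 56.6), (50, 56.3), (60, 57.0), (70, 56.4), (80, 56.7), (90, 40.4), (100, 39.7), (110, 38.4), (120, 41.5), (130, 57.0), (140, 56.6), (150, 56.8), (160, 55.9), (170, 57.4)]
```

The ring is level, its lug line is at about -21° (barrel x is -22°), and its underside is about 41 mm up. Handing in.

```bash
python3 -c "
from plant import manip;print(manip.finish_job())"
```

```text
the job is handed in; nothing more can be done
None
```

I handed the job in: filter, spacer and ring are stacked in the barrel with the ring screwed to its stop and let go, taking about 22 s; I kept clear of the jar, bottle and screwdriver but did not re-check their positions, and no verdict came back.

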